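Release a bonded flow cell from its toggle-clamp jig

ROBOT

A 6-joint arm with a two-finger parallel gripper is mounted at the origin on the work surface; the furniture and walls round the work are solid. World frame = base frame: x ahead of the robot, y to its left, z up, the work surface at z = 0. Lengths are in m, angles in rad, forces in N, time in s.
With the tool pointing down it reaches from about 0.25 to 0.725 m from the base axis. Payload 4 kg.
Tool frame: the origin (TCP) lies midway between the tips of the shut fingers; the grasp point (between the pads) lies 19 mm behind it; z points along the fingers, y is the direction in which the jaws open and shut (so a half turn about z gives the same grasp; the last joint's range is limited). The gripper opens to 85 mm and grips with 20 to 120 N. Pads are 22 mm wide; open, the fingers measure 114 mm over their backs; the gripper's body (76 mm by 85 mm) begins 54 mm behind the grasp point. The pads swing forward as they close: fully open they stand 13 mm farther back than shut.
Start: joints at [1.339, 0.241, 0.005, 1.335, 0, 1.571], TCP at [0.115, 0.487, 0.231] pointing down, gripper open.
Joint ranges: [-2.72, 2.72], [-1.05, 1.87], [-1.09, 1.28], [-1.99, 2.15], [-1.42, 1.44], [-3.14, 3.14]. Speed limits (rad/s): [2.79, 2.79, 3.14, 3.14, 3.14, 3.14].

INTERFACE

Orientations are given as a unit quaternion [x, y, z, w].
In Python, from workcell import bot, eyes, job gives the robot as it stands.
- The arm moves only by the shell command python3 -m crank 'ROWS'. ROWS is a JSON object of lists of equal length, an entry for each row: "dr": the turn, a rotation vector about the tool's x, y, z in rad, a list of three; "travel": the shift along the tool's x, y, z in m, a list of three; "hand": the finger opening in m, from 0 to 0.0854. In form: {"dr": [[wx, wy, wz], ...], "travel": [[x, y, z], ...], "hand": [hand, ...]}. A call has 1 to 10 rows; each row is the pose to reach, as a shift and turn from the pose commanded when the call began, along the tool's axes at that moment; what a row does not reach only later rows make up. A row lasts 1/8 s, in which the tool goes at most 62.5 mm and 10.7 degrees, less where a joint would pass 70% of its speed; a pose out of reach is approached as far as the arm can. A call with a gripper value outside its range is refused whole. The fingers move at their own pace and stop on an object; the grip force is fixed at half the most. Time passes only in rows, so rows that repeat a pose let the fingers close. It gives the time, the measured TCP pose, the force and the opening at its end, in the units of the state.
- bot.get_obs(): the state, without advancing time (a new reading comes with each control period).
- eyes.camera(name): name is "scene" or "top" or "wrist"; returns a dict with "color" (480x640x3 uint8, red, green, blue), "K" (3x3 intrinsics, pixels), "R" (3x3) and "t" (3): a world point X has camera coordinates R X + t; the wrist camera has in their place "T_tool_cam" (4x4, takes a point from camera to tool coordinates, whose origin is the TCP and whose axes are the flange's). Camera axes: x right, y down, z forward; pixel columns grow to the right and rows downward; lengths in m; the calibration is good to about 2 mm. The wrist camera is an equidistant fisheye: a pixel r from the principal point sees the ray r / f radians off the axis. A picture is of the moment at which its call begins: read the wrist's pose just before it. There is no depth.
- job.job_done(): hands the job in, once; it reports no verdict.
The state is a dict: "clock": time; "joint_pos": joint angles; "joint_vel": joint speeds; "tau": joint torques, N m; "eef_pos": TCP position; "tool_rot": TCP orientation; "ft_force": force on the tool from outside, world axes, zero at the start; "ft_torque": the same for the moment, N m; "grip_width": finger opening in m.
Only numpy, scipy, OpenCV 4.12 (cv2) and the standard library are available. Lean on these libraries where they do the work, as an engineer would, in place of code of your own. Each camera call takes 0.05 s, during which the arm holds its last target.

TASK

The adhesive in the flow cell has set. Flip the jig's toggle clamp right up to its open stop and leave it open, then ease the cell out from under the heel's lip without forcing it against the lip, and lay it down gently, window up and flat on the floor of the steel tray beside the finished cell. Do not shift the finished cell or the other things on the bench.

Things in the scene. Friction and masses are not known exactly. Their poses are not given: they have to be found in the camera images.
- jig: Bonding jig fixed to the bench: aluminium plate 224 x 100 mm (x, y), top at z = 12. Origin on the bench under the plate's centre; x runs from the clamp's handle over the nest to the heel, z up. 'Jig (x, y, z)' below means mm in this frame. Clamp foot x = -106 to -34. With the clamp open only its arm and handle stand higher than z = 50: all at x below -30, the handle up to z = 162.
- nest_center (a point): Middle of the nest's resting face, jig (45, 0, 26); the seated cell's origin is here within 1.5 mm. Pedestal 26 mm wide, x = 0 to 90, so the cell's long edges overhang 7 mm each side, free for fingers at x = 10 to 65. At its -x end a stop (x = -12 to -2, 34 mm wide) stands 5 mm above the resting face. At the +x end: side cheeks x = 69 to 93, 1.5 mm off the cell, and the heel's wall from x = 92.
- lip_edge (a point): Middle of the lower front edge of the heel's lip, jig (77, 0, 39.5); 7 mm thick, 58 mm wide. It covers 12 to 14 mm of the cell's +x end, 1.5 mm above it, so the cell cannot rise straight: tip its -x end up 0.07 to 0.11 rad (over the stop; it jams under the lip at 0.12), draw it 16 mm or more towards -x along its own slope, then lift. 30 N against the lip spoils the cell.
- heel_lip: The lip itself, an aluminium bar fixed on the heel's wall; origin at the middle of its underside, jig (92, 0, 39.5), 15.4 mm beyond lip_edge. Axes as the jig's.
- handle_grip (a point): Point on the axis of the clamp's handle, 33 mm from its end, in the ribbed black grip (bar 17 mm thick, 70 mm long). Clamped, the handle lies about level to the jig's -x, this point at jig (-135, 0, 41); open, it has turned 89 degrees and stands up, leaning 7 degrees to -x. Pinched along the jig's y it turns between the fingers but slips out after 50 degrees: regrip; once steep, push it on.
- clamp_pivot (a point): Pivot of the clamp's arm, jig (-50, 0, 30). Arm and handle move in the plane y = 0. Path of handle_grip on opening, jig (x, z): (-135, 41) (-134, 60) (-133, 78) (-131, 87) (-127, 98) (-121, 107) (-113, 114) (-102, 119) (-87, 121) (-80, 120), the handle turning 0, 12, 25, 32, 42, 51, 61, 72, 83, 89 degrees. Passing centre takes 7 N up in the first 20 mm, then 1 to 3 N. It stays where left.
- clamp_arm (a joint): Angle of the clamp's arm, a steel bar 80 mm long whose sprung rubber-tipped spindle presses on the cell 20 mm from its -x end with about 24 N. 0 = clamped, locked past centre; grows as the arm swings up (a little below 0 while passing centre); 1.30 = open stop, the bar standing 16 degrees short of upright, next to the handle.
- flow_cell: The clamped flow cell: block 90 x 40 x 12 mm, 70 to 130 g, aluminium below, grey plastic above, glass window 40 x 18 mm in the top, two white hose stubs (8 mm thick, 7.5 mm high) on top at x = -37, y = +-12. Origin: centre of the underside; x along the 90 mm away from the stubs, z up. In the nest its axes are the jig's, the +x end under the lip.
- tray: Fixed flat steel tray 250 x 180 mm (x, y), rim 17 mm above the bench, inner floor 244 x 174 mm at z = 3 mm. Origin on the bench under its centre. The finished cell lies in the half with y below 0; the half with y above 0 is empty.
- finished_cell: A flow cell finished earlier, loose in the tray: same block as flow_cell, origin at the centre of its underside, its x within 0.1 rad of the tray's, its centre 52 to 58 mm from the tray's middle on the -y side, up to 50 mm either way along x.
- dropper: Loose brown dropper bottle with a black teat, 30 mm wide, 68 mm high, behind the jig; origin at its foot.
- petri_dish: Loose covered dish, 55 mm wide, 14 mm high, behind the jig; origin at its foot.
- tweezers: Loose steel tweezers, 126 x 18 x 8 mm, lying just behind the jig; origin at its underside.
- timer: Loose small timer, 66 x 64 x 28 mm, beyond the heel end of the jig; origin at its underside.
- specimen_pot: Loose white screw-lid pot, 53 mm wide, 62 mm high, further back on the bench; origin at its foot.
Not all that is in view belongs to the job. Leave any green or red look-alike of the flow_cell alone.

How it is judged:
On the way, in this order (a step that is already met when the one before it is completed fails the run):
1. the clamp arm is flipped up to its open position while the cell still lies in the nest (value of joint clamp_arm above 1.2 rad and distance between flow_cell and nest_center below 0.006 m), for 0.1 s.
2. the cell is out of the nest, clear above the lip (z of flow_cell in the frame of jig above 0.055 m), for 0.1 s.
At the end, for the whole second after the job is handed in: The flow cell lies at rest, window up, within 0.06 rad of level, flat on the tray's floor inside the rim, neither on nor pressing against the finished cell, and the clamp arm still stands open (above 1.15 rad) (angle between flow_cell's own z axis and vertical below 0.06 rad and z of flow_cell in the frame of tray between 0.0005 and 0.008 m and x of flow_cell in the frame of tray between -0.105 and 0.105 m and y of flow_cell in the frame of tray between -0.075 and 0.075 m and value of joint clamp_arm above 1.15 rad and linear speed of flow_cell below 0.02 m/s and contact force between flow_cell and finished_cell below 3 N); the robot touches nothing.
It fails at once if the cell is forced against the heel's lip with more than 30 N (contact force between flow_cell and heel_lip above 30 N).
It fails at once if the cell is dropped: it falls free of the fingers faster than 0.45 m/s (contact force between flow_cell and the fingers below 0.02 N and linear speed of flow_cell above 0.45 m/s).
It fails at once if the finished cell is shifted by more than 15 mm (distance of finished_cell from where it was at the start of the episode above 0.015 m).
It fails at once if a bystander (dropper, petri dish, tweezers, timer or pot) is shifted by more than 30 mm (distance of any of dropper, petri_dish, tweezers, timer, specimen_pot from where it was at the start of the episode above 0.03 m).
It also fails if it takes over 54 s, if anything falls off the work surface, if the arm or the gripper's body presses on something with over 40 N, if the wrist force passes 120 N, or if a joint passes its speed limit or range.

## Working session

There is one attempt and no reset: what is moved stays moved. The work goes in short steps, Python scripts to look and compute and a shell command to move; the robot and the scene stay as the last step left them, time stands still between calls to the robot, and variables do not carry over. Pictures are saved under pics/ and viewed, and the job is handed in when it is done.

```bash
ls; mkdir -p pics; python3 - <<'E'
from workcell import bot, eyes, job
import cv2
print(bot.get_obs())
for n in ["scene","top","wrist"]:
    c=eyes.camera(n); cv2.imwrite(f"pics/{n}0.png",c["color"][:,:,::-1])
    print(n,{k:v for k,v in c.items() if k!="color"})
E
```

```text
pics
{'clock': 0.0, 'joint_pos': array([ 1.33901713e+00,  2.41412824e-01,  3.75843480e-03,  1.33523231e+00,
       -8.67986291e-06,  1.57080361e+00]), 'joint_vel': array([-5.21968526e-04,  2.80045974e-04, -1.59364787e-04, -1.40654861e-03,
       -1.61284849e-03,  1.89283409e-05]), 'tau': array([ 2.62934464e-04, -3.72320473e+01,  2.52406740e+01,  1.69674691e-02,
        1.01142211e-04, -2.71629077e-06]), 'eef_pos': array([0.11471288, 0.48601704, 0.23042611]), 'tool_rot': array([ 1.15633915e-01,  9.93291350e-01, -1.03867675e-03, -1.16540557e-04]), 'ft_force': array([-0.25400979,  0.29079689, -0.01654714]), 'ft_torque': array([0.01142762, 0.02953112, 0.00355075]), 'grip_width': 0.08539330196633933}
scene {'K': array([[438.47793909,   0.        , 325.86865859],
       [  0.        , 438.47793909, 235.75223683],
       [  0.        ,   0.        ,   1.        ]]), 'R': array([[-0.99888735,  0.04652266, -0.00772713],
       [ 0.04093988,  0.77408972, -0.63175077],
       [-0.02340923, -0.6313642 , -0.77513306]]), 't': array([ 0.6292754 , -0.01879089,  1.35196284])}
top {'K': array([[601.51
[... 164 characters left out ...]
 , -0.99961054, -0.02211782],
       [-0.99648685, -0.01514088, -0.08236933],
       [ 0.08200237,  0.02344176, -0.99635641]]), 't': array([0.05889268, 0.61860259, 1.54563526])}
wrist {'K': array([[371.64829954,   0.        , 314.40506496],
       [  0.        , 371.64829954, 237.51582164],
       [  0.        ,   0.        ,   1.        ]]), 'T_tool_cam': array([[-5.28362616e-04, -9.58861359e-01, -2.83874293e-01,
         7.19902030e-02],
       [ 9.99999653e-01, -3.23764396e-04, -7.67654093e-04,
         2.31219328e-04],
       [ 6.44165458e-04, -2.83874600e-01,  9.58861198e-01,
        -1.42056411e-01],
       [ 0.00000000e+00,  0.00000000e+00,  0.00000000e+00,
         1.00000000e+00]])}
```

View pics/scene0.png

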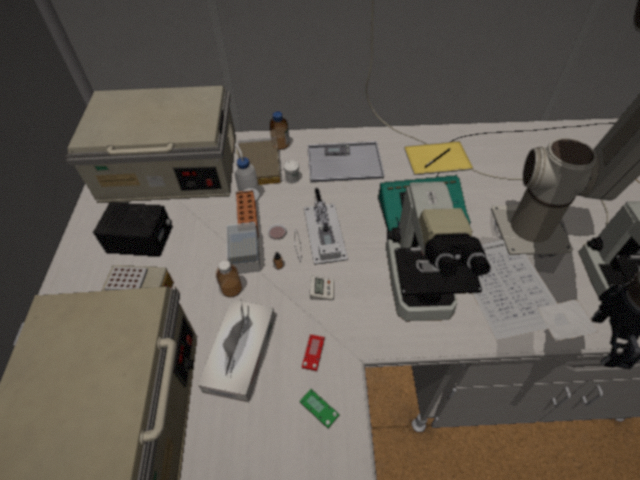

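View pics/top0.png

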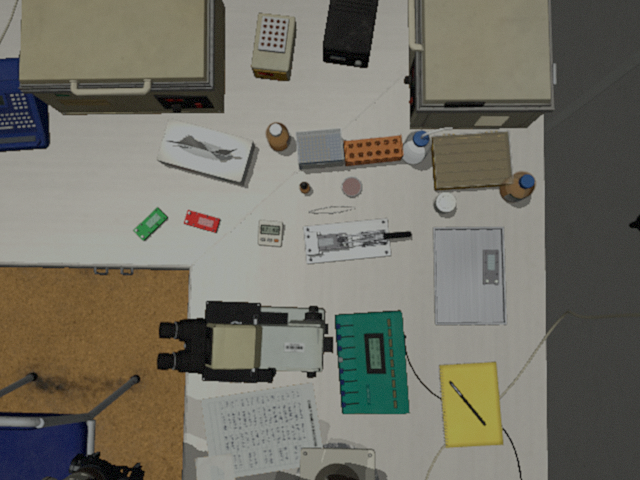

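View pics/wrist0.png

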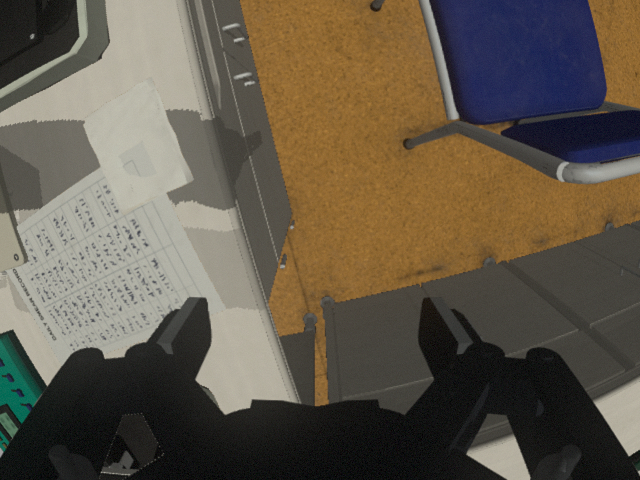

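```bash
cat > h.py <<'E'
import numpy as np, cv2
from workcell import bot, eyes, job
from scipy.spatial.transform import Rotation as Ro
def ray(c,u,v):
    d=np.linalg.inv(c["K"])@[u,v,1.]; return -c["R"].T@c["t"], c["R"].T@d
def onz(c,u,v,z):
    o,d=ray(c,u,v); return o+d*(z-o[2])/d[2]
def proj(c,X):
    p=c["K"]@(c["R"]@np.asarray(X,float)+c["t"]); return p[:2]/p[2]
def wcam(o=None):
    o=o or bot.get_obs(); c=eyes.camera("wrist"); T=np.eye(4); T[:3,:3]=Ro.from_quat(o["tool_rot"]).as_matrix(); T[:3,3]=o["eef_pos"]
    c["W"]=T@c["T_tool_cam"]; return c
def wray(c,u,v):
    K=c["K"]; a=np.array([u-K[0,2],v-K[1,2]]); r=np.hypot(*a); th=r/K[0,0]
    d=np.array([*(np.sin(th)*a/max(r,1e-9)),np.cos(th)]); return c["W"][:3,3], c["W"][:3,:3]@d
def wz(c,u,v,z):
    o,d=wray(c,u,v); return o+d*(z-o[2])/d[2]
def wproj(c,X):
    W=c["W"]; p=W[:3,:3].T@(np.asarray(X,float)-W[:3,3]); th=np.arctan2(np.hypot(p[0],p[1]),p[2]); n=p[:2]/np.hypot(p[0],p[1])
    return c["K"][:2,2]+c["K"][0,0]*th*n
def tri(rays):
    A=np.zeros((3,3));b=np.zeros(3);P=[]
    for o,d in rays:
        d=d/np.linalg.norm(d);M=np.eye(3)-np.outer(d,d);A+=M;b+=M@o;P.append((o,d))
    X=np.linalg.solve(A,b); return X,[np.linalg.norm(np.cross(X-o,d)) for o,d in P]
def save(n,im): cv2.imwrite("pics/"+n+".png",im[:,:,::-1])
E
python3 - <<'E'
from h import *
t=eyes.camera("top"); s=eyes.camera("scene")
a=t["color"][180:340,240:530]; a=cv2.resize(a,None,fx=2.75,fy=2.75,interpolation=cv2.INTER_CUBIC)
save("topc",a); print(a.shape)
b=s["color"][130:310,200:400]; save("scenec",cv2.resize(b,None,fx=3.3,fy=3.3,interpolation=cv2.INTER_CUBIC))
for n,p in dict(tip=(411,236),platecorners=(304,227),pr=(391,257),tl=(433,228),br=(505,325),fc=(490,266),micro=(330,350)).items(): print(n,onz(t,*p,.012).round(3))
for p in [(207,303),(331,303),(157,330),(333,345)]: print(onz(t,*p,.25).round(3),onz(t,*p,.35).round(3))
E
```

```text
(440, 798, 3)
tip [ 0.652 -0.185  0.012]
platecorners [0.671 0.097 0.012]
pr [ 0.595 -0.133  0.012]
tl [ 0.674 -0.243  0.012]
br [ 0.423 -0.429  0.012]
fc [ 0.576 -0.392  0.012]
micro [0.351 0.023 0.012]
[0.47 0.3  0.25] [0.472 0.28  0.35 ]
[0.475 0.024 0.25 ] [0.476 0.024 0.35 ]
[0.408 0.41  0.25 ] [0.414 0.382 0.35 ]
[0.383 0.018 0.25 ] [0.391 0.019 0.35 ]
```

View pics/topc.png

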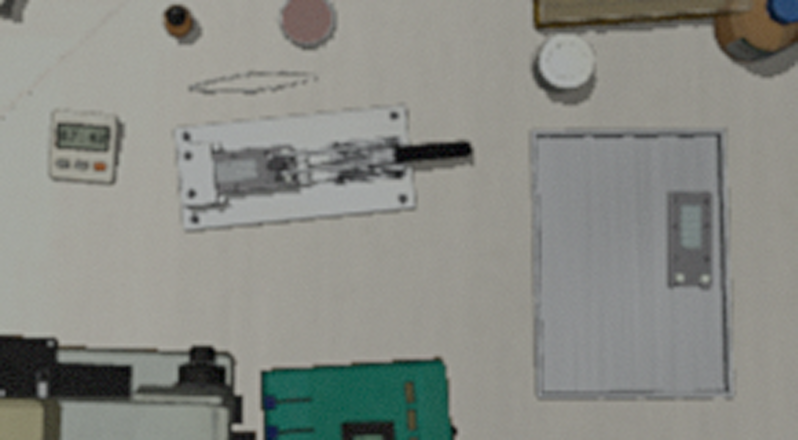

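View pics/scenec.png

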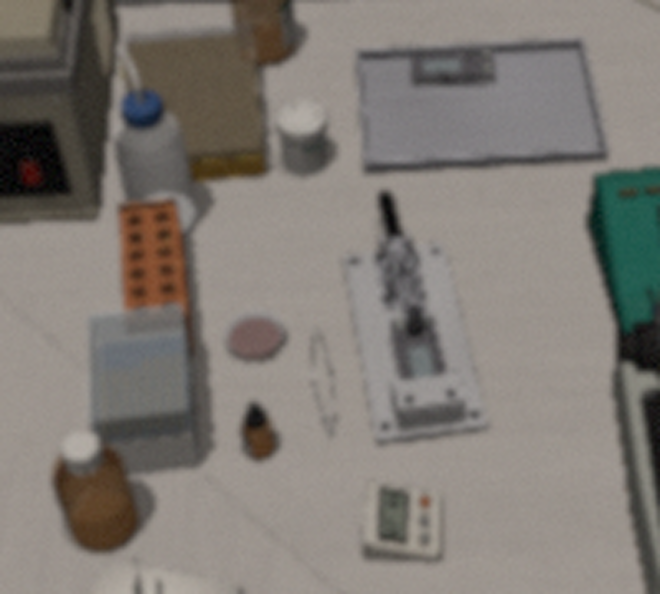

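```bash
python3 - <<'E'
from h import *
t=eyes.camera("top"); s=eyes.camera("scene")
for n,a,b in [("beige",(236,350),(445,222)),("white",(322,345),(428,184)),("eyep",(168,330),(478,262)),("handletip",(411,236),(317,189)),("eyep2",(168,363),(452,265)),("handle base",(384,238),(321,208))]:
    print(n,*tri([ray(t,*a),ray(s,*b)]))
# jig plate corners at z .012 from topc coords
for p in [(177,127),(187,230),(414,208),(407,104),(533,130),(727,130),(732,398),(539,396),(668,191),(711,193),(711,289),(668,284)]:
    u=240+(p[0]+.5)/2.75-.5; v=180+(p[1]+.5)/2.75-.5
    print(p,onz(t,u,v,.012).round(4))
E
```

```text
beige [0.37517343 0.22236952 0.31438821] [np.float64(0.0018013049070229996), np.float64(0.001801304907023007)]
white [0.37655343 0.04401429 0.25798401] [np.float64(0.006481731518471013), np.float64(0.006481731518471089)]
eyep [0.38898015 0.36526596 0.37314869] [np.float64(0.029362475176695834), np.float64(0.029362475176696008)]
handletip [ 0.65000422 -0.18314469  0.02923428] [np.float64(0.000167109149146829), np.float64(0.00016710914914711908)]
eyep2 [0.36985157 0.35341927 0.33350522] [np.float64(0.024865388033251803), np.float64(0.024865388033251737)]
handle base [ 0.64265378 -0.11420667  0.01270842] [np.float64(0.0025636408213346217), np.float64(0.002563640821334573)]
(177, 127) [0.6744 0.0966 0.012 ]
(187, 230) [0.5754 0.0852 0.012 ]
(414, 208) [ 0.5998 -0.1313  0.012 ]
(407, 104) [ 0.6998 -0.124   0.012 ]
(533, 130) [ 0.6764 -0.2444  0.012 ]
(727, 130) [ 0.6791 -0.4289  0.012 ]
(732, 398) [ 0.425  -0.4313  0.012 ]
(539, 396) [ 0.4237 -0.2503  0.012 ]
(668, 191) [ 0.6198 -0.3725  0.012 ]
(711, 193) [ 0.6185 -0.4132  0.012 ]
(711, 289) [ 0.5273 -0.4125  0.012 ]
(668, 284) [ 0.5313 -0.372   0.012 ]
```

```bash
python3 -m crank '{"dr":[[0,0,0],[0,0,0],[0,0,0],[0,0,0],[0,0,0],[0,0,0.15],[0,0,0.3]],"travel":[[0,0,-0.06],[0,0,-0.12],[0,0,-0.18],[0,0,-0.24],[0,0,-0.26],[-0.04,-0.04,-0.26],[-0.08,-0.08,-0.26]],"hand":[0.085,0.085,0.085,0.085,0.085,0.085,0.085]}'
```

```text
clock: 1.23
eef_pos: [0.175, 0.3902, 0.4907]
tool_rot: [0.264, 0.964, -0.0, 0.0]
ft_force: [-0.0, -0.6, 0.3]
grip_width: 0.0849
```

```bash
python3 -m crank '{"dr":[[0,0,0.1],[0,0,0.2],[0,0,0.3],[0,0,0.4],[0,0,0.5],[0,0,0.6],[0,0,0.7],[0,0,0.8],[0,0,0.9],[0,0,0.925]],"travel":[[-0.055,-0.028,0],[-0.11,-0.056,0],[-0.165,-0.084,0],[-0.22,-0.112,0],[-0.275,-0.14,0],[-0.33,-0.168,0],[-0.385,-0.196,0],[-0.44,-0.224,0],[-0.5,-0.252,0],[-0.54,-0.274,0]],"hand":[0.085,0.085,0.085,0.085,0.085,0.085,0.085,0.085,0.085,0.085]}'
python3 - <<'E'
from h import *
o=bot.get_obs(); c=wcam(o); save("w1",c["color"]); print(o["joint_pos"].round(3))
E
```

```text
clock: 2.48
eef_pos: [0.5018, -0.1219, 0.4907]
tool_rot: [0.667, 0.745, -0.0, -0.0]
ft_force: [0.7, -0.1, -0.1]
grip_width: 0.0851
[-0.238  0.366  0.866  2.07   0.     1.221]
```

View pics/w1.png

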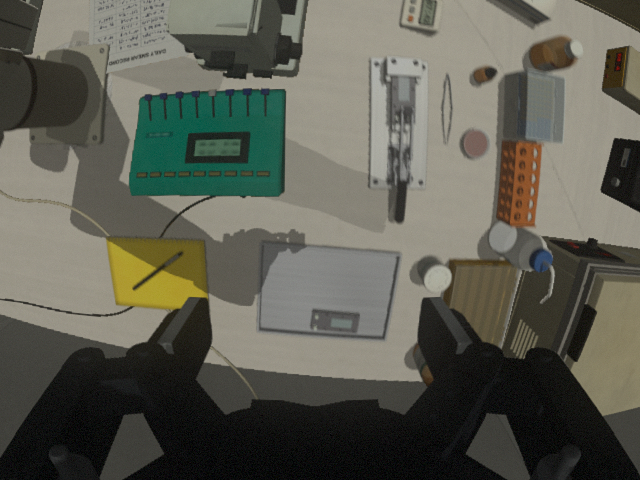

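```bash
python3 -m crank '{"dr":[[0,0,0],[0,0,0],[0,0,0],[0,0,0],[0,0,0]],"travel":[[-0.005,0.025,0.05],[-0.01,0.05,0.1],[-0.015,0.075,0.15],[-0.02,0.1,0.2],[-0.02,0.1,0.2]],"hand":[0.085,0.085,0.085,0.085,0.085]}'
python3 - <<'E'
from h import *
o=bot.get_obs(); c=wcam(o); save("w2",c["color"]); print(o["joint_pos"].round(3))
E
```

```text
clock: 3.15
eef_pos: [0.6009, -0.1273, 0.2852]
tool_rot: [0.665, 0.746, -0.003, -0.005]
ft_force: [-0.6, 0.1, 0.7]
grip_width: 0.0853
[-0.209  0.479  0.489  1.591  0.     1.247]
```

View pics/w2.png

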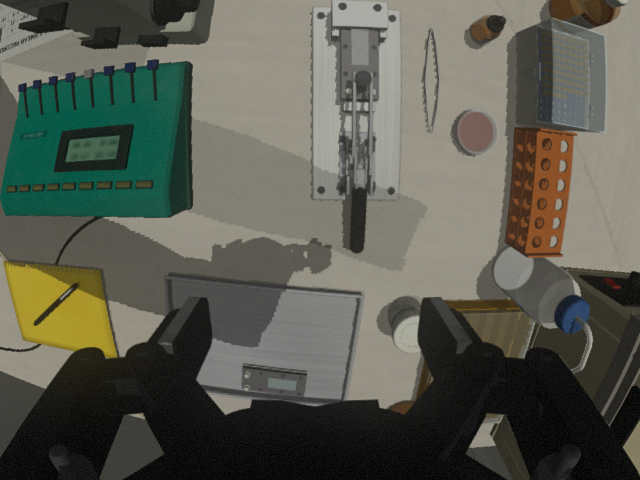

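```bash
python3 - <<'E'
from h import *
o=bot.get_obs(); c=wcam(o); im=c["color"]
a=im[0:265,290:440]; save("w2a",cv2.resize(a[:140],None,fx=4.2,fy=4.2,interpolation=cv2.INTER_CUBIC)); save("w2b",cv2.resize(a[130:265],None,fx=4.2,fy=4.2,interpolation=cv2.INTER_CUBIC))
g=im.max(2); m=np.zeros_like(g); m[180:260,340:380]=(g[180:260,340:380]<60)*255
n,l,st,ce=cv2.connectedComponentsWithStats(m); i=1+np.argmax(st[1:,4]); print(st[i],ce[i])
pts=np.argwhere(l==i)[:,::-1]; r=cv2.minAreaRect(pts.astype(np.float32)); print(r, cv2.boxPoints(r).round(1).tolist())
for z in (.03,.04,.05): print([wz(c,*p,z).round(4).tolist() for p in [(360,190),(357,252)]])
E
```

```text
[348 180  19  71 904] [355.6880531  216.75331858]
((355.2271728515625, 214.63722229003906), (16.730527877807617, 71.01860809326172), 5.492323875427246) [[343.5, 249.1999969482422], [350.29998779296875, 178.5], [367.0, 180.10000610351562], [360.20001220703125, 250.8000030517578]]
[[0.6489, -0.1139, 0.03], [0.6558, -0.1851, 0.03]]
[[0.6475, -0.1125, 0.04], [0.6542, -0.1819, 0.04]]
[[0.6461, -0.111, 0.05], [0.6527, -0.1787, 0.05]]
```

View pics/w2a.png

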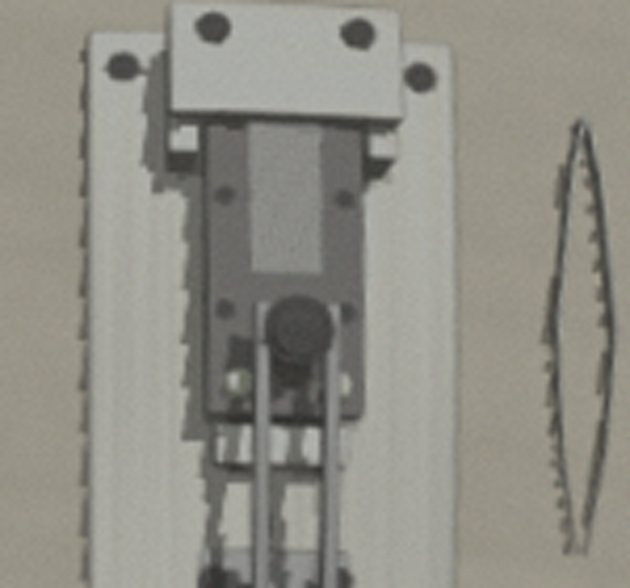

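View pics/w2b.png

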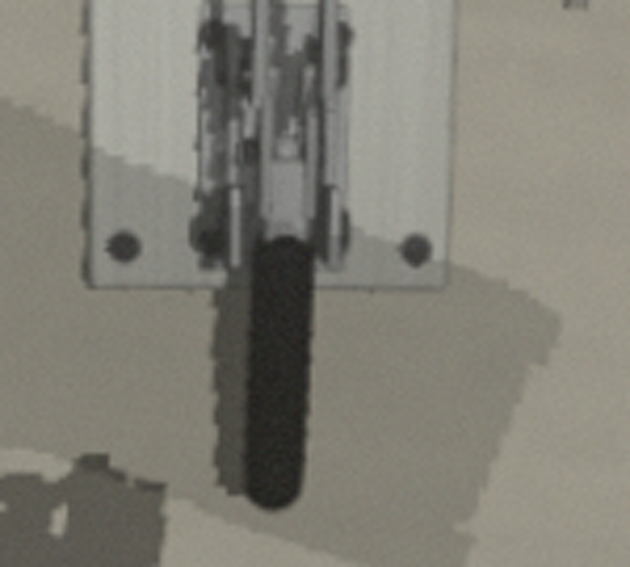

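```bash
python3 - <<'E'
from h import *
o=bot.get_obs(); c=wcam(o); t=eyes.camera("top"); s=eyes.camera("scene")
A=lambda x,y:(290+(x+.5)/4.2-.5,(y+.5)/4.2-.5)
B=lambda x,y:(290+(x+.5)/4.2-.5,130+(y+.5)/4.2-.5)
tt=lambda x,y:(240+(x+.5)/2.75-.5,180+(y+.5)/2.75-.5)
print("tip wt",tri([wray(c,*B(273,508)),ray(t,*tt(473,152))]))
print("tip all",tri([wray(c,*B(273,508)),ray(t,*tt(473,152)),ray(s,317,189)]))
print("base",tri([wray(c,*B(284,238)),ray(t,*tt(397,154))]))
z=.012
P=[wz(c,*p,z) for p in [A(88,33),A(453,45),B(447,287),B(88,287)]]
for p in P: print(p.round(4))
P=np.array(P); ctr=P.mean(0); xd=(P[0]+P[1]-P[2]-P[3])[:2]; yaw=np.arctan2(xd[1],xd[0]); print(ctr,yaw,np.linalg.norm(xd)/2, np.linalg.norm(P[0]-P[1]))
# top plate check for plate height
for a,b in [(A(88,33),tt(187,230)),(A(453,45),tt(177,127)),(B(447,287),tt(407,104)),(B(88,287),tt(414,208))]:
    X,e=tri([wray(c,*a),ray(t,*b)]);print("corner",X.round(4),np.round(e,4))
J=lambda x,y,z:np.array([*(ctr[:2]+x*np.array([np.cos(yaw),np.sin(yaw)])+y*np.array([-np.sin(yaw),np.cos(yaw)])),z])
for n,q in dict(handle=(-.135,0,.041),nest=(.045,0,.026),lip=(.077,0,.0395)).items(): print(n,J(*q).round(4), wproj(c,J(*q)).round(1), proj(t,J(*q)).round(1))
for n,px,zz in [("cellL front",A(205,412),.038),("cellR front",A(362,415),.038),("stub L",A(238,382),.0455),("stub R",A(343,384),.0455),("win",A(252,272),.038),("winR",A(322,273),.038)]:
    w=wz(c,*px,zz)[:2]-ctr[:2]; print(n,np.round([w@[np.cos(yaw),np.sin(yaw)],w@[-np.sin(yaw),np.cos(yaw)]],4))
print("tweez",[wz(c,*A(*p),.004).round(3) for p in [(548,310),(580,122),(575,552)]])
E
```

```text
tip wt (array([ 0.65314286, -0.1837308 ,  0.03540834]), [np.float64(0.0012240082121422829), np.float64(0.0012240082121423115)])
tip all (array([ 0.65269494, -0.18490031,  0.02867662]), [np.float64(0.002688731273262755), np.float64(6.737435944969654e-05), np.float64(0.002664417608489933)])
base (array([ 0.65461698, -0.11799   , -0.02139229]), [np.float64(0.00027943047744426837), np.float64(0.00027943047744454874)])
[0.5731 0.0875 0.012 ]
[0.6716 0.0996 0.012 ]
[ 0.6974 -0.1214  0.012 ]
[ 0.5983 -0.1335  0.012 ]
[ 0.63511663 -0.01693577  0.012     ] 1.685553998831994 0.22242427093529699 0.09924575075655798
corner [0.5742 0.0847 0.021 ] [0.0007 0.0007]
corner [0.6719 0.0966 0.0195] [0.0016 0.0016]
corner [ 0.7036 -0.126  -0.0141] [0.0006 0.0006]
corner [ 0.598  -0.1286  0.0385] [0. 0.]
handle [ 0.6506 -0.151   0.041 ] [356.  223.9] [399.2 235.1]
nest [0.63   0.0278 0.026 ] [356.4  59.9] [329.8 242.5]
lip [0.6263 0.0596 0.0395] [357.6  29.2] [317.6 243.3]
cellL front [0.001  0.0203]
cellR front [ 0.0013 -0.0193]
stub L [0.0081 0.0127]
stub R [ 0.0083 -0.0133]
win [0.0375 0.0085]
winR [ 0.0379 -0.0091]
tweez [array([0.708, 0.029, 0.004]), array([0.712, 0.087, 0.004]), array([ 0.724, -0.038,  0.004])]
```

```bash
cat >> h.py <<'E'
CT=np.array([0.6351,-0.0169]); YAW=1.6856
def J(x,y,z): return np.array([*(CT+x*np.array([np.cos(YAW),np.sin(YAW)])+y*np.array([-np.sin(YAW),np.cos(YAW)])),z])
def toJ(X):
    w=np.asarray(X)[:2]-CT; return np.array([w@[np.cos(YAW),np.sin(YAW)],w@[-np.sin(YAW),np.cos(YAW)],X[2]])
def to(X):
    o=bot.get_obs(); R=Ro.from_quat(o["tool_rot"]).as_matrix(); print("tool travel mm",(R.T@(np.asarray(X)-o["eef_pos"])*1e3).round(1)," eef",o["eef_pos"].round(4),"jig",toJ(o["eef_pos"]).round(4))
    print("axes x,y,z in jig:\n",(Ro.from_euler('z',-YAW).as_matrix()@R).round(4).T, "F",o["ft_force"].round(2),"w",o["grip_width"],"t",o["clock"])
E
python3 - <<'E'
from h import *
to(J(-.135,0,.10)); to(J(-.135,0,.022))
E
```

```text
tool travel mm [-27.7  43.7 194.8]  eef [ 0.603  -0.1282  0.2945] jig [-0.1069  0.0447  0.2945]
axes x,y,z in jig:
 [[ 1.0e+00 -8.0e-04 -1.7e-03]
 [-8.0e-04 -1.0e+00  4.8e-03]
 [-1.7e-03 -4.8e-03 -1.0e+00]] F [ 0.44 -0.02  0.44] w 0.08549041210108013 t 3.4
tool travel mm [-27.6  43.4 272.8]  eef [ 0.603  -0.1282  0.2945] jig [-0.1069  0.0447  0.2945]
axes x,y,z in jig:
 [[ 1.0e+00 -8.0e-04 -1.7e-03]
 [-8.0e-04 -1.0e+00  4.8e-03]
 [-1.7e-03 -4.8e-03 -1.0e+00]] F [ 0.44 -0.02  0.44] w 0.08549041210108013 t 3.4
```

```bash
python3 -m crank '{"dr":[[0,0,0],[0,0,0],[0,0,0],[0,0,0],[0,0,0]],"travel":[[-0.01,0.015,0.05],[-0.02,0.03,0.1],[-0.028,0.0435,0.15],[-0.028,0.0435,0.175],[-0.028,0.0435,0.175]],"hand":[0.085,0.085,0.085,0.085,0.085]}'
python3 - <<'E'
from h import *
o=bot.get_obs(); c=wcam(o); save("w3",c["color"]); to(J(-.135,0,.022))
for q in [(-.135,0,.041),(-.168,0,.041)]: print(wproj(c,J(*q)))
E
```

```text
clock: 4.03
eef_pos: [0.6479, -0.1509, 0.1157]
tool_rot: [0.666, 0.746, -0.001, -0.001]
ft_force: [-0.2, 0.4, 0.4]
grip_width: 0.0851
tool travel mm [ 0.   1.3 95.7]  eef [ 0.6491 -0.1511  0.1177] jig [-0.135   0.0015  0.1177]
axes x,y,z in jig:
 [[ 1.0e+00 -1.0e-03 -4.0e-04]
 [-1.0e-03 -1.0e+00  1.1e-03]
 [-4.0e-04 -1.1e-03 -1.0e+00]] F [0.46 0.04 1.27] w 0.0848964830612233 t 4.075
[318.72124327 250.8171337 ]
[318.59459032 299.1865634 ]
```

View pics/w3.png

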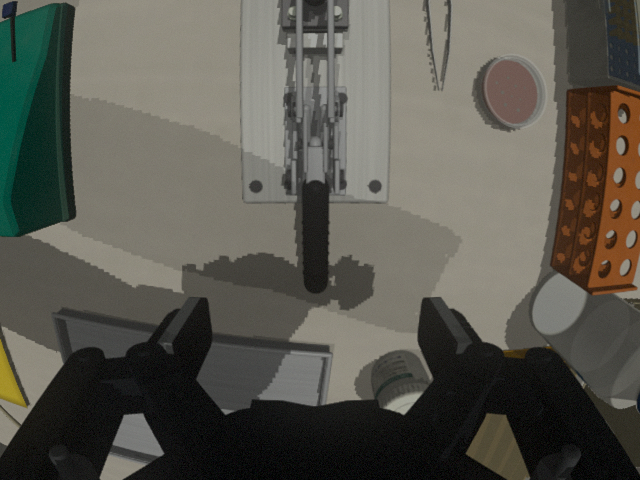

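```bash
python3 - <<'E'
from h import *
o=bot.get_obs(); c=wcam(o)
W2=np.eye(4); Rj=Ro.from_euler('z',YAW).as_matrix(); ax=np.array([[1,-.0008,-.0017],[-.0008,-1,.0048],[-.0017,-.0048,-1]]).T
W2[:3,:3]=Rj@ax; W2[:3,3]=[.603,-.1282,.2945]; c2=dict(K=c["K"],W=W2@c["T_tool_cam"])
for n,a,b in [("tip",(316,292),(355,251.2)),("base",(316,182),(357.6,186.4)),("pot/plate boltL",(256,186),(290+123/4.2,130+247/4.2)),("boltR",(375,186),(290+416/4.2,130+249/4.2))]:
    X,e=tri([wray(c,*a),wray(c2,*b)]); print(n,toJ(X).round(4),np.round(e,4))
E
```

```text
tip [-0.1686 -0.0014  0.0358] [0.0023 0.0023]
base [-0.0894  0.0004  0.0727] [0.0006 0.0006]
pot/plate boltL [-0.098   0.0377  0.0314] [0.0012 0.0012]
boltR [-0.0847 -0.0222  0.1176] [0.0007 0.0007]
```

```bash
python3 -m crank '{"dr":[[0,0,0],[0,0,0],[0,0,0],[0,0,0],[0,0,0],[0,0,0],[0,0,0],[0,0,0],[0,0,0]],"travel":[[0,0.001,0.03],[0,0.001,0.06],[0,0.001,0.085],[0,0.001,0.095],[0,0.001,0.095],[0,0.001,0.095],[0,0.001,0.095],[0,0.001,0.095],[0,0.001,0.095]],"hand":[0.085,0.085,0.06,0.03,0.005,0.005,0.005,0.005,0.005]}'
```

```text
clock: 5.25
eef_pos: [0.6483, -0.1515, 0.0228]
tool_rot: [0.666, 0.746, -0.001, -0.001]
ft_force: [-5.7, -2.0, 1.6]
grip_width: 0.0141
```

```bash
python3 - <<'E'
from h import *
o=bot.get_obs(); c=wcam(o); save("w4",c["color"][150:480]); to(J(-.135,0,.022))
E
```

```text
tool travel mm [0.2 2.3 0.8]  eef [ 0.6483 -0.1515  0.0228] jig [-0.1352  0.0023  0.0228]
axes x,y,z in jig:
 [[ 1.0e+00 -1.4e-03 -7.0e-04]
 [-1.4e-03 -1.0e+00 -2.6e-03]
 [-7.0e-04  2.6e-03 -1.0e+00]] F [-5.7  -1.03  1.93] w 0.01403129351249778 t 5.3
```

View pics/w4.png

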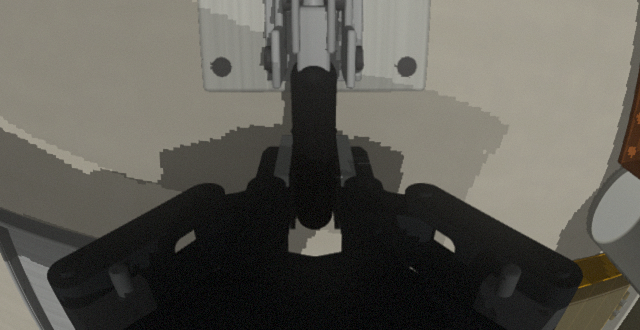

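```bash
python3 -m crank '{"dr":[[0,0,0],[0,0,0],[0,0,0],[0,0,0],[0,0,0],[0,0,0],[0,0,0],[0,0,0]],"travel":[[0,-0.001,-0.004],[0.0005,-0.0015,-0.01],[0.001,-0.0015,-0.019],[0.0015,-0.0015,-0.028],[0.002,-0.0015,-0.037],[0.004,-0.0015,-0.046],[0.008,-0.0015,-0.057],[0.008,-0.0015,-0.057]],"hand":[0.005,0.005,0.005,0.005,0.005,0.005,0.005,0.005]}'
python3 - <<'E'
from h import *
o=bot.get_obs(); c=wcam(o); save("w5",c["color"][0:480]); to(J(-.127,0,.022+.057))
E
```

```text
clock: 6.3
eef_pos: [0.6466, -0.1384, 0.0786]
tool_rot: [0.664, 0.748, 0.002, -0.003]
ft_force: [-3.3, 9.0, -4.1]
grip_width: 0.0137
tool travel mm [-4.9  2.4 -0.5]  eef [ 0.6467 -0.1385  0.0785] jig [-0.1221  0.0024  0.0785]
axes x,y,z in jig:
 [[ 1.      0.003   0.0074]
 [ 0.0031 -1.     -0.0012]
 [ 0.0074  0.0012 -1.    ]] F [-3.89  9.51 -4.51] w 0.013645508281296206 t 6.35
```

View pics/w5.png

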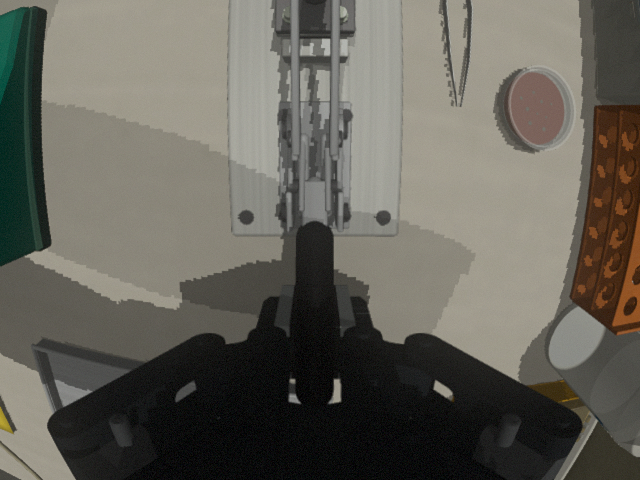

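```bash
python3 -m crank '{"dr":[[0,0,0],[0,0,0],[0,0,0],[0,0,0],[0,0,0],[0,0,0],[0,0,0]],"travel":[[0.003,0,0],[0.005,0,0],[0.005,0,0],[0.005,0,0],[0.005,0,0],[0.005,0,0],[0.005,0,0]],"hand":[0.01,0.04,0.04,0.04,0.005,0.005,0.005]}'
python3 - <<'E'
from h import *
o=bot.get_obs(); c=wcam(o); save("w6",c["color"][0:480]); to(J(-.127,0,.022+.057))
s=eyes.camera("scene"); save("s6",cv2.resize(s["color"][170:270,270:380],None,fx=6,fy=6,interpolation=cv2.INTER_CUBIC))
E
```

```text
clock: 7.22
eef_pos: [0.6467, -0.1386, 0.0785]
tool_rot: [0.666, 0.746, -0.0, 0.0]
ft_force: [-1.3, -1.9, 2.5]
grip_width: 0.0132
tool travel mm [-4.7  2.5 -0.5]  eef [ 0.6467 -0.1386  0.0785] jig [-0.1223  0.0025  0.0785]
axes x,y,z in jig:
 [[ 1.0e+00 -1.2e-03 -7.0e-04]
 [-1.2e-03 -1.0e+00 -3.0e-04]
 [-7.0e-04  3.0e-04 -1.0e+00]] F [-1.4  -2.14  2.46] w 0.013601806766091728 t 7.275
```

View pics/w6.png

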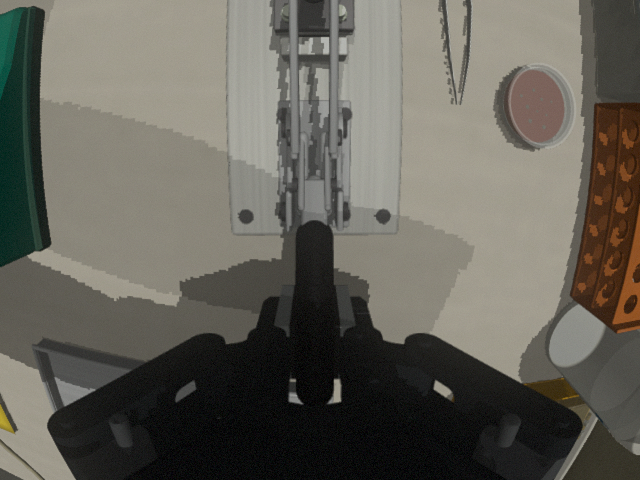

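View pics/s6.png

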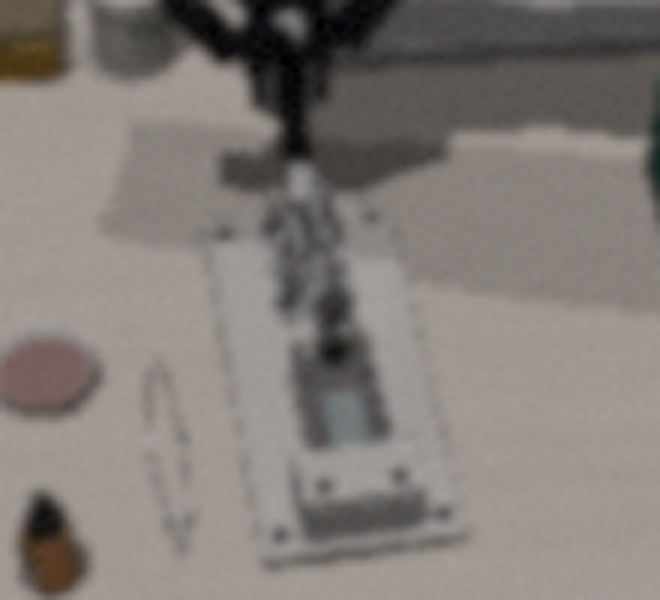

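```bash
python3 -m crank '{"dr":[[0,0,0],[0,0,0],[0,0,0],[0,0,0],[0,0,0],[0,0,0],[0,0,0]],"travel":[[0.003,0,-0.005],[0.006,0,-0.009],[0.01,0,-0.013],[0.014,0,-0.016],[0.019,0,-0.019],[0.024,0,-0.021],[0.024,0,-0.021]],"hand":[0.005,0.005,0.005,0.005,0.005,0.005,0.005]}'
python3 - <<'E'
from h import *
o=bot.get_obs(); c=wcam(o); save("w7",c["color"][0:480]); to(J(-.102,0,.1))
s=eyes.camera("scene"); save("s7",cv2.resize(s["color"][170:270,270:380],None,fx=6,fy=6,interpolation=cv2.INTER_CUBIC))
E
```

```text
clock: 8.2
eef_pos: [0.6447, -0.1138, 0.1003]
tool_rot: [0.665, 0.746, 0.0, 0.001]
ft_force: [0.2, 0.8, 0.3]
grip_width: 0.0048
tool travel mm [-4.3  1.8  0. ]  eef [ 0.6445 -0.1142  0.1   ] jig [-0.0977  0.0018  0.1   ]
axes x,y,z in jig:
 [[ 1.0e+00 -5.0e-04 -5.0e-04]
 [-5.0e-04 -1.0e+00  1.2e-03]
 [-5.0e-04 -1.2e-03 -1.0e+00]] F [-0.73  0.33  0.09] w 0.004835943412538929 t 8.25
```

View pics/w7.png

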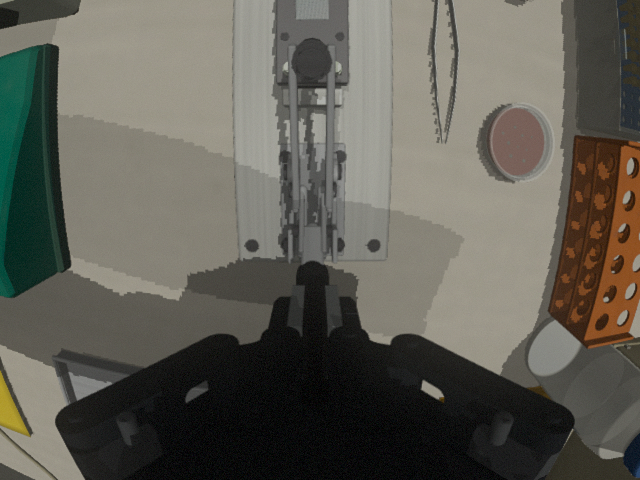

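View pics/s7.png

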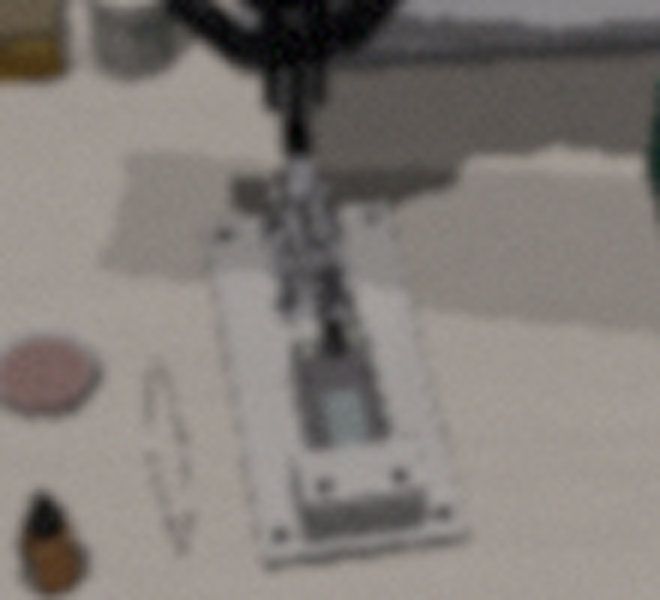

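```bash
python3 -m crank '{"dr":[[0,0,0],[0,0,0],[0,0,0],[0,0,0]],"travel":[[-0.01,0,-0.03],[-0.03,0,-0.07],[-0.05,0,-0.11],[-0.05,0,-0.11]],"hand":[0.02,0.04,0.06,0.06]}'
python3 - <<'E'
from h import *
o=bot.get_obs(); c=wcam(o); save("w8",c["color"][0:480]); to(J(-.102,0,.1))
s=eyes.camera("scene"); save("s8",cv2.resize(s["color"][150:270,260:380],None,fx=5,fy=5,interpolation=cv2.INTER_CUBIC))
E
```

```text
clock: 8.8
eef_pos: [0.652, -0.1665, 0.2139]
tool_rot: [0.667, 0.745, 0.002, 0.004]
ft_force: [0.4, -0.2, 0.5]
grip_width: 0.06
tool travel mm [ 47.4   0.8 111.2]  eef [ 0.6508 -0.1653  0.2112] jig [-0.1492  0.0014  0.2112]
axes x,y,z in jig:
 [[ 1.     -0.0026 -0.0014]
 [-0.0026 -1.      0.004 ]
 [-0.0015 -0.004  -1.    ]] F [ 0.11  0.51 -0.87] w 0.05973034340698383 t 8.85
```

View pics/w8.png

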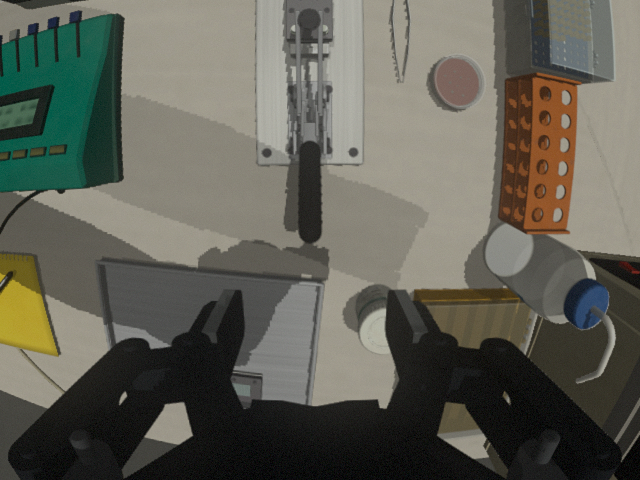

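View pics/s8.png

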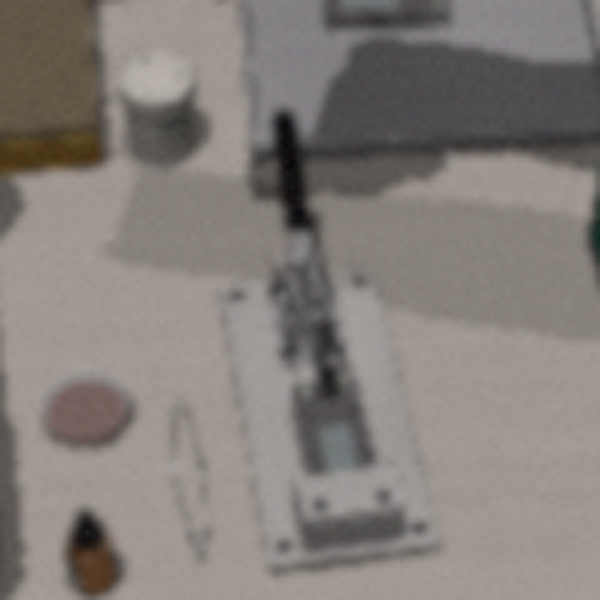

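```bash
cat >> h.py <<'E'
def onjy(oray,y=.0018):
    o,d=oray; R=Ro.from_euler('z',-YAW).as_matrix(); oj=R@(o-np.array([*CT,0])); dj=R@d; return oj+dj*(y-oj[1])/dj[1]
E
python3 - <<'E'
from h import *
o=bot.get_obs(); c=wcam(o); s=eyes.camera("scene"); t=eyes.camera("top")
save("t8",cv2.resize(t["color"][200:280,290:450],None,fx=5,fy=5,interpolation=cv2.INTER_CUBIC))
X,e=tri([wray(c,310,238),ray(s,317,173.5)]); print("tip",toJ(X).round(4),e)
X,e=tri([wray(c,310,147),ray(s,260+302/5,150+222/5)]); print("base",toJ(X).round(4),e)
E
```

```text
tip [-0.1462  0.004   0.1162] [np.float64(0.0009666922669678275), np.float64(0.0009666922669681227)]
base [-0.088   0.0046  0.0831] [np.float64(0.0005005963027924976), np.float64(0.0005005963027925971)]
```

View pics/t8.png

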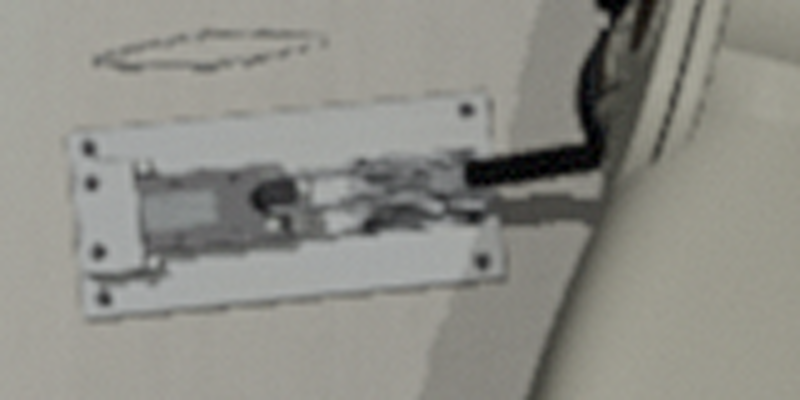

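```bash
python3 -m crank '{"dr":[[0,0,0],[0,0,0],[0,0,0]],"travel":[[-0.04,0,0],[-0.07,0,0],[-0.07,0,0]],"hand":[0.06,0.06,0.06]}'
python3 - <<'E'
from h import *
o=bot.get_obs(); c=wcam(o); save("w9",c["color"][0:480]); to(J(-.102,0,.1))
E
```

```text
clock: 9.43
eef_pos: [0.657, -0.235, 0.2071]
tool_rot: [0.667, 0.745, -0.001, -0.001]
ft_force: [0.7, 0.3, 0.0]
grip_width: 0.06
tool travel mm [115.7   3.  107.6]  eef [ 0.6571 -0.2337  0.2074] jig [-0.2179  0.003   0.2074]
axes x,y,z in jig:
 [[ 1.     -0.0019  0.0017]
 [-0.0019 -1.     -0.0026]
 [ 0.0017  0.0026 -1.    ]] F [-0.21  0.2  -0.08] w 0.05971516563903497 t 9.475
```

View pics/w9.png

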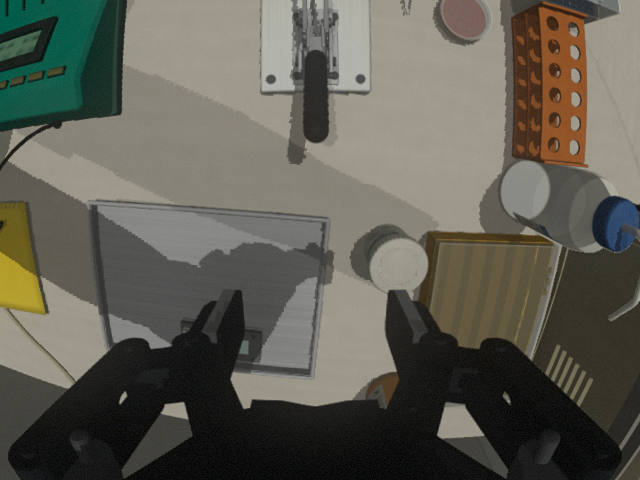

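```bash
python3 - <<'E'
from h import *
o=bot.get_obs(); c=wcam(o)
Rj=Ro.from_euler('z',YAW).as_matrix()
W=np.eye(4); W[:3,:3]=Rj@np.array([[1,-.0026,-.0014],[-.0026,-1,.004],[-.0015,-.004,-1]]).T; W[:3,3]=[.6508,-.1653,.2112]; c8=dict(K=c["K"],W=W@c["T_tool_cam"])
for n,a,b in [("tip",(316,140),(310,240)),("base",(316,52),(310,145))]:
    X,e=tri([wray(c,*a),wray(c8,*b)]); print(n,toJ(X).round(4),np.round(e,4))
print(toJ(wz(c,316,92,.012)),toJ(wz(c8,310,164,.012)))
for ang,q in [(32,(-131,87)),(42,(-127,98)),(51,(-121,107)),(25,(-133,78))]:
    a=np.deg2rad(ang); d=np.array([-np.cos(a),0,np.sin(a)])*1e-3; p=np.array([q[0],2,q[1]])*1e-3
    print(ang,[wproj(cc,J(*(p+k*d))).round(0).tolist() for cc in (c,c8) for k in (33,-37)])
E
```

```text
tip [-0.1516  0.0029  0.1079] [0.001 0.001]
base [-0.0878  0.0027  0.0811] [0.001 0.001]
[-0.11025355  0.00156925  0.012     ] [-0.10813031  0.00429743  0.012     ]
32 [[316.0, 151.0], [316.0, 71.0], [313.0, 249.0], [312.0, 160.0]]
42 [[316.0, 140.0], [316.0, 69.0], [313.0, 245.0], [312.0, 160.0]]
51 [[316.0, 124.0], [316.0, 66.0], [313.0, 236.0], [312.0, 158.0]]
25 [[316.0, 156.0], [316.0, 72.0], [313.0, 248.0], [312.0, 159.0]]
```

```bash
python3 -m crank '{"dr":[[0,0,0],[0,0,0],[0,0,0],[0,0,0],[0,0,0],[0,0,0],[0,0,0]],"travel":[[0,0,0.02],[0,0,0.06],[0,0,0.1],[0.02,0,0.102],[0.032,0,0.102],[0.04,0,0.102],[0.046,0,0.102]],"hand":[0.0,0.0,0.0,0.0,0.0,0.0,0.0]}'
python3 - <<'E'
from h import *
o=bot.get_obs(); c=wcam(o); save("w10",c["color"][0:480]); to(J(-.102,0,.1))
s=eyes.camera("scene"); save("s10",cv2.resize(s["color"][150:270,260:380],None,fx=5,fy=5,interpolation=cv2.INTER_CUBIC))
E
```

```text
clock: 10.4
eef_pos: [0.6537, -0.187, 0.1096]
tool_rot: [0.665, 0.747, 0.001, 0.002]
ft_force: [-0.1, -0.4, 0.7]
grip_width: -0.0001
tool travel mm [68.5  1.3  9.1]  eef [ 0.6534 -0.1865  0.1091] jig [-0.1705  0.0013  0.1091]
axes x,y,z in jig:
 [[ 1.0e+00  5.0e-04 -6.0e-04]
 [ 5.0e-04 -1.0e+00  2.5e-03]
 [-6.0e-04 -2.5e-03 -1.0e+00]] F [-0.23  0.79  0.46] w -9.174982154654579e-05 t 10.45
```

View pics/w10.png

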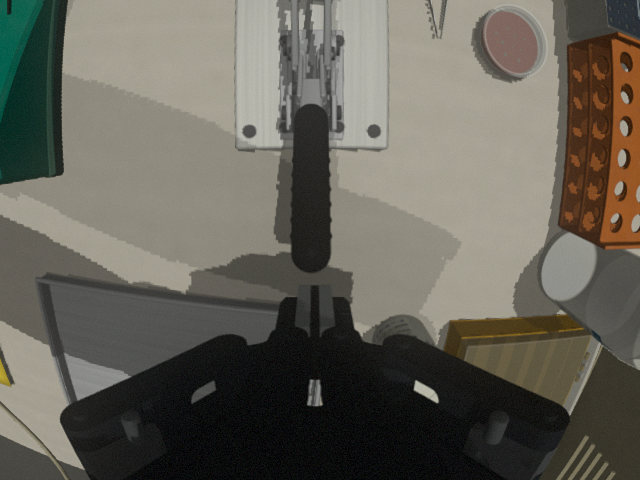

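View pics/s10.png

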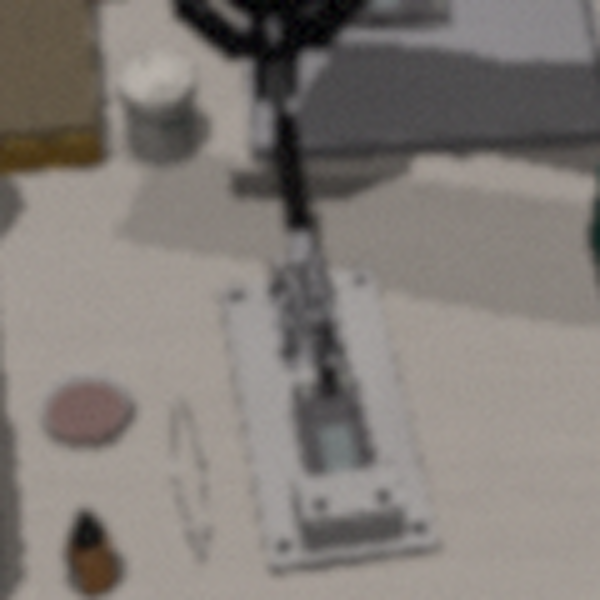

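```bash
python3 -m crank '{"dr":[[0,0,0],[0,0,0],[0,0,0],[0,0,0],[0,0,0],[0,0,0]],"travel":[[-0.006,-0.001,0.01],[-0.004,-0.001,0.019],[0.004,-0.001,0.019],[0.011,-0.001,0.015],[0.018,-0.001,0.01],[0.024,-0.001,0.005]],"hand":[0.0,0.0,0.0,0.0,0.0,0.0]}'
python3 - <<'E'
from h import *
o=bot.get_obs(); c=wcam(o); save("w11",c["color"][0:480]); to(J(-.102,0,.1))
s=eyes.camera("scene"); save("s11",cv2.resize(s["color"][150:270,260:380],None,fx=5,fy=5,interpolation=cv2.INTER_CUBIC))
E
```

```text
clock: 11.25
eef_pos: [0.6501, -0.1695, 0.1054]
tool_rot: [0.667, 0.745, -0.002, 0.005]
ft_force: [0.6, -5.0, 0.6]
grip_width: -0.0
tool travel mm [48.5  2.   5.3]  eef [ 0.6502 -0.1666  0.1055] jig [-0.1505  0.0022  0.1055]
axes x,y,z in jig:
 [[ 1.     -0.0032 -0.0056]
 [-0.0032 -1.      0.0044]
 [-0.0057 -0.0043 -1.    ]] F [ 0.31 -2.38 -0.69] w 0.00022634793285128058 t 11.3
```

View pics/w11.png

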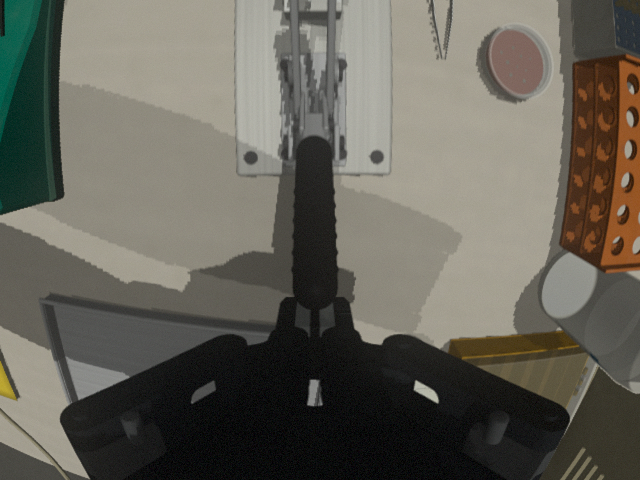

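View pics/s11.png

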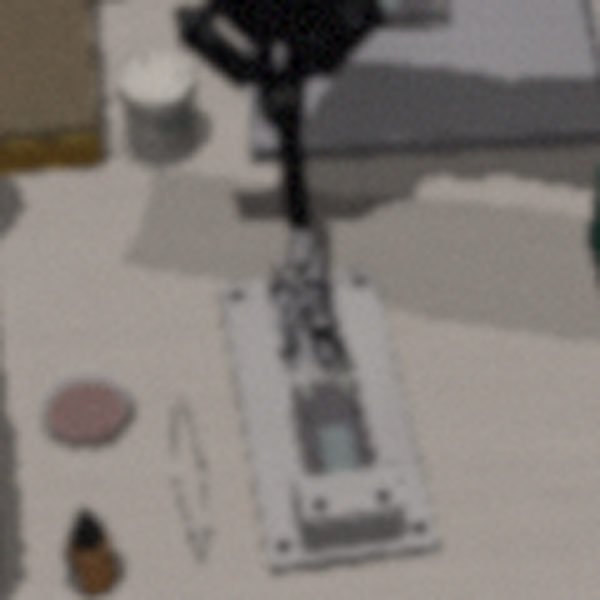

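```bash
python3 -m crank '{"dr":[[0,0,0],[0,0,0],[0,0,0],[0,0,0],[0,0,0],[0,0,0]],"travel":[[0.008,0,-0.003],[0.015,0,-0.005],[0.022,0,-0.006],[0.029,0,-0.006],[0.036,0,-0.006],[0.04,0,-0.006]],"hand":[0.0,0.0,0.0,0.0,0.0,0.0]}'
python3 - <<'E'
from h import *
o=bot.get_obs(); c=wcam(o); save("w12",c["color"][0:480]); to(J(-.102,0,.1))
s=eyes.camera("scene"); save("s12",cv2.resize(s["color"][150:270,260:380],None,fx=5,fy=5,interpolation=cv2.INTER_CUBIC))
E
```

```text
clock: 12.1
eef_pos: [0.6439, -0.1232, 0.1078]
tool_rot: [0.665, 0.747, -0.0, -0.001]
ft_force: [0.4, -1.5, 0.5]
grip_width: -0.0001
tool travel mm [4.2 3.5 7.8]  eef [ 0.6438 -0.1228  0.1078] jig [-0.1062  0.0034  0.1078]
axes x,y,z in jig:
 [[ 1.0e+00  4.0e-04  1.3e-03]
 [ 4.0e-04 -1.0e+00 -1.2e-03]
 [ 1.3e-03  1.2e-03 -1.0e+00]] F [-0.7  -0.79  0.32] w -0.0004015164915459824 t 12.15
```

View pics/w12.png

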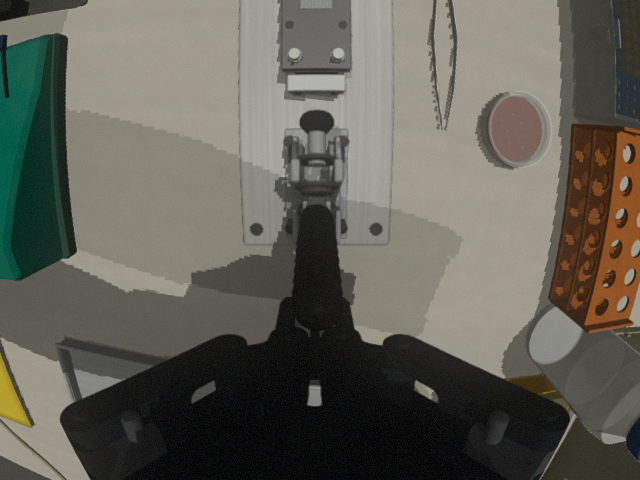

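View pics/s12.png

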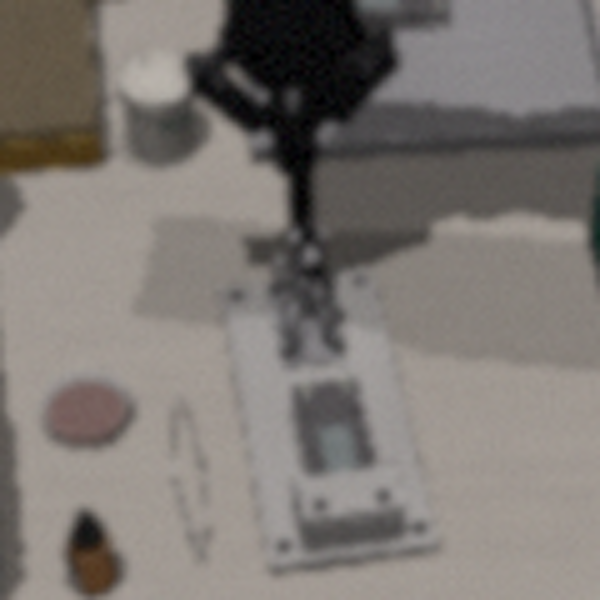

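```bash
python3 -m crank '{"dr":[[0,0,0],[0,0,0],[0,0,0]],"travel":[[0.005,0.001,0],[0.01,0.001,0],[0.01,0.001,0]],"hand":[0.0,0.0,0.0]}'
```

```text
clock: 12.58
eef_pos: [0.6437, -0.1152, 0.108]
tool_rot: [0.666, 0.746, -0.001, 0.0]
ft_force: [-0.8, -5.1, -0.7]
grip_width: 0.0002
```

```bash
python3 -m crank '{"dr":[[0,0,0],[0,0,0],[0,0,0]],"travel":[[0.005,0,0],[0.008,0,0],[0.008,0,0]],"hand":[0.0,0.0,0.0]}'
```

```text
clock: 12.95
eef_pos: [0.6432, -0.1113, 0.1084]
tool_rot: [0.667, 0.745, -0.003, 0.003]
ft_force: [-0.3, -14.2, -0.9]
grip_width: -0.0001
```

```bash
python3 -m crank '{"dr":[[0,0,0],[0,0,0],[0,0,0],[0,0,0],[0,0,0]],"travel":[[-0.015,0,0],[-0.04,0,-0.03],[-0.04,0,-0.09],[-0.02,0.0,-0.14],[-0.02,0.0,-0.14]],"hand":[0.0,0.0,0.0,0.04,0.085]}'
python3 - <<'E'
from h import *
o=bot.get_obs(); c=wcam(o); save("w13",c["color"][0:480]); to(J(.045,0,.1))
s=eyes.camera("scene"); save("s13",cv2.resize(s["color"][150:270,260:380],None,fx=5,fy=5,interpolation=cv2.INTER_CUBIC))
E
```

```text
clock: 13.58
eef_pos: [0.6482, -0.1248, 0.2546]
tool_rot: [0.665, 0.747, 0.004, 0.004]
ft_force: [0.1, 0.0, -1.2]
grip_width: 0.0359
tool travel mm [153.9  -0.3 151.3]  eef [ 0.647  -0.1251  0.2513] jig [-0.1089  0.0005  0.2513]
axes x,y,z in jig:
 [[ 1.0e+00  7.0e-04 -4.0e-04]
 [ 7.0e-04 -1.0e+00  6.1e-03]
 [-4.0e-04 -6.1e-03 -1.0e+00]] F [ 0.65  0.33 -1.17] w 0.043437848684489896 t 13.625
```

View pics/w13.png

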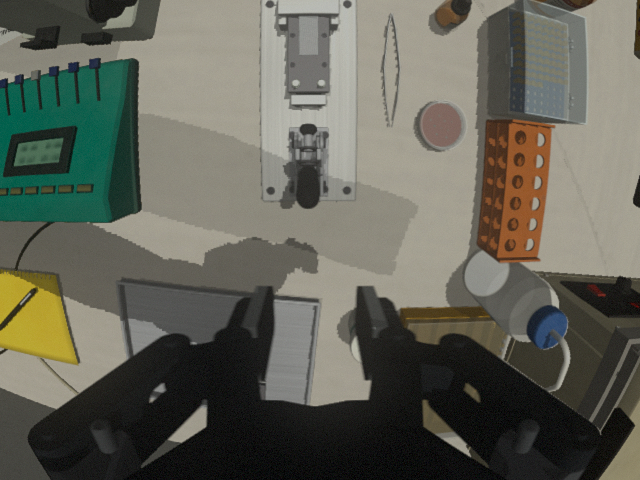

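View pics/s13.png

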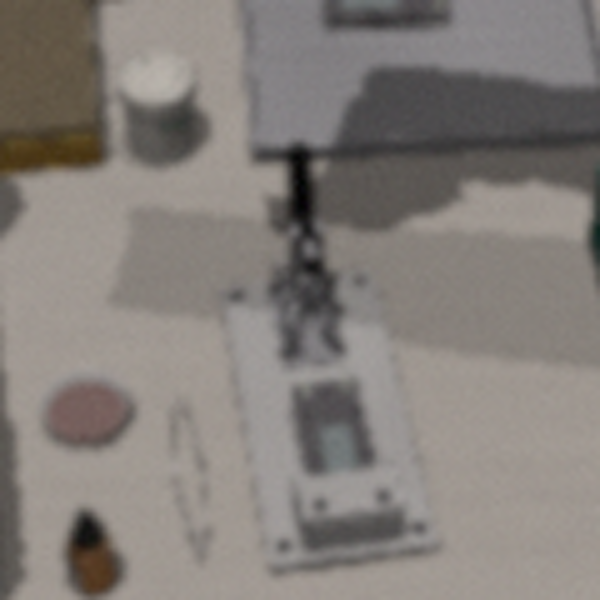

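```bash
python3 - <<'E'
from h import *
o=bot.get_obs(); c=wcam(o)
for ang,q in [(72,(-102,119)),(83,(-87,121)),(89,(-80,120))]:
    a=np.deg2rad(ang-6); d=np.array([-np.cos(a),0,np.sin(a)])*1e-3; p=np.array([q[0],2,q[1]])*1e-3
    print(ang,[wproj(c,J(*(p+k*d))).round(0).tolist() for k in (33,-37)])
E
python3 -m crank '{"dr":[[0,0,0],[0,0,0],[0,0,0],[0,0,0],[0,0,0]],"travel":[[0.04,0,0],[0.08,0,0.02],[0.12,0,0.03],[0.14,0,0.03],[0.14,0,0.03]],"hand":[0.085,0.085,0.085,0.085,0.085]}'
python3 - <<'E'
from h import *
o=bot.get_obs(); c=wcam(o); save("w14",c["color"][0:480]); to(J(.045,0,.1))
E
```

```text
72 [[313.0, 247.0], [313.0, 191.0]]
83 [[313.0, 219.0], [313.0, 181.0]]
89 [[313.0, 203.0], [313.0, 177.0]]
clock: 14.35
eef_pos: [0.6293, 0.0138, 0.2177]
tool_rot: [0.665, 0.747, -0.001, -0.0]
ft_force: [0.6, -1.1, -0.2]
grip_width: 0.0851
tool travel mm [ 15.1   1.9 118.2]  eef [0.6298 0.0126 0.2182] jig [0.03   0.0019 0.2182]
axes x,y,z in jig:
 [[ 1.e+00 -3.e-04 -6.e-04]
 [-3.e-04 -1.e+00 -3.e-04]
 [-6.e-04  3.e-04 -1.e+00]] F [-0.38 -1.2   0.42] w 0.08476373832505246 t 14.4
```

View pics/w14.png

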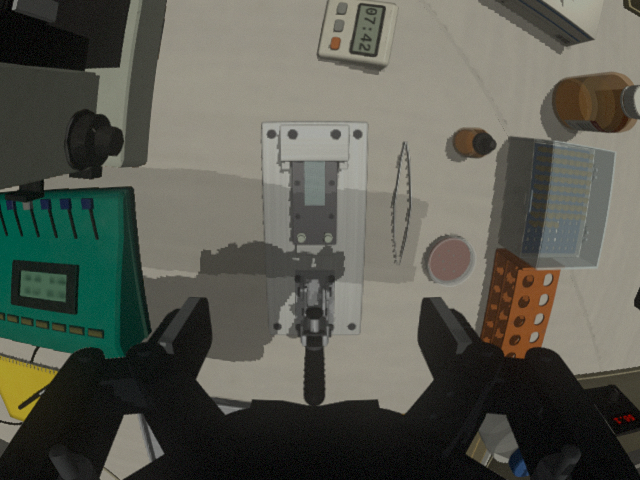

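```bash
python3 - <<'E'
from h import *
o=bot.get_obs(); c=wcam(o); save("w14c",cv2.resize(c["color"][115:265,250:380],None,fx=4,fy=4,interpolation=cv2.INTER_CUBIC)); to(J(.045,0,.1))
for q in [(-.112,.05,.012),(-.112,-.05,.012),(.112,.05,.012),(.112,-.05,.012),(0,.02,.038),(0,-.02,.038),(.077,0.029,.0465),(.077,-.029,.0465)]: print(q,((wproj(c,J(*q))-[250,115]+.5)*4-.5).round(0))
E
```

```text
tool travel mm [ 15.9   1.7 118.5]  eef [0.63   0.0119 0.2185] jig [0.0292 0.0018 0.2185]
axes x,y,z in jig:
 [[ 1.0e+00 -1.5e-03 -7.0e-04]
 [-1.5e-03 -1.0e+00  4.0e-04]
 [-7.0e-04 -4.0e-04 -1.0e+00]] F [-0.11  0.04 -0.12] w 0.08508951243507137 t 14.45
(-0.112, 0.05, 0.012) [ 83. 881.]
(-0.112, -0.05, 0.012) [449. 880.]
(0.112, 0.05, 0.012) [51. 24.]
(0.112, -0.05, 0.012) [482.  24.]
(0, 0.02, 0.038) [179. 520.]
(0, -0.02, 0.038) [355. 519.]
(0.077, 0.029, 0.0465) [130. 183.]
(0.077, -0.029, 0.0465) [405. 183.]
```

View pics/w14c.png

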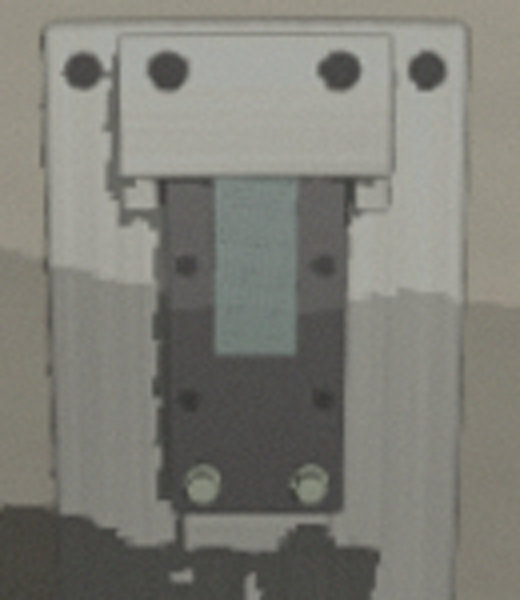

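```bash
python3 - <<'E'
s=open('h.py').read()
s=s.replace("def J(x","CT=CT+0.0016*np.array([np.cos(YAW),np.sin(YAW)])+0.0023*np.array([-np.sin(YAW),np.cos(YAW)])\ndef J(x",1); open('h.py','w').write(s)
E
python3 -c "
from h import *
to(J(.045,0,.0125)); print(CT)"
```

```text
tool travel mm [ 17.5  -0.6 206. ]  eef [0.63   0.0119 0.2185] jig [ 0.0276 -0.0005  0.2185]
axes x,y,z in jig:
 [[ 1.0e+00 -1.5e-03 -7.0e-04]
 [-1.5e-03 -1.0e+00  4.0e-04]
 [-7.0e-04 -4.0e-04 -1.0e+00]] F [-0.11  0.04 -0.12] w 0.08508951243507137 t 14.45
[ 0.63263186 -0.015574  ]
```

```bash
python3 -m crank '{"dr":[[0,0,0],[0,0,0],[0,0,0],[0,0,0]],"travel":[[0.005,0,0.04],[0.01,-0.0005,0.08],[0.0175,-0.0005,0.12],[0.0175,-0.0005,0.12]],"hand":[0.085,0.085,0.085,0.085]}'
python3 - <<'E'
from h import *
o=bot.get_obs(); c=wcam(o); save("w15",c["color"][0:480]); to(J(.045,0,.0125))
for q in [(.112,.05,.012),(.112,-.05,.012),(0,.02,.038),(0,-.02,.038),(.077,0.029,.0465),(.077,-.029,.0465)]: print(q,wproj(c,J(*q)).round(1))
E
```

```text
clock: 14.95
eef_pos: [0.6245, 0.0287, 0.0949]
tool_rot: [0.666, 0.746, -0.003, -0.003]
ft_force: [0.2, -0.6, 0.3]
grip_width: 0.0852
tool travel mm [ 0.3  1.3 85.1]  eef [0.6265 0.0288 0.0976] jig [0.0448 0.001  0.0976]
axes x,y,z in jig:
 [[ 1.0e+00 -2.4e-03 -2.0e-04]
 [-2.4e-03 -1.0e+00 -2.7e-03]
 [-2.0e-04  2.7e-03 -1.0e+00]] F [0.44 0.4  1.18] w 0.08463681546929111 t 15.0
(0.112, 0.05, 0.012) [237.5 140.7]
(0.112, -0.05, 0.012) [401.9 140.6]
(0, 0.02, 0.038) [287.5 328.1]
(0, -0.02, 0.038) [352.3 328. ]
(0.077, 0.029, 0.0465) [265.3 208. ]
(0.077, -0.029, 0.0465) [375.3 208. ]
```

View pics/w15.png

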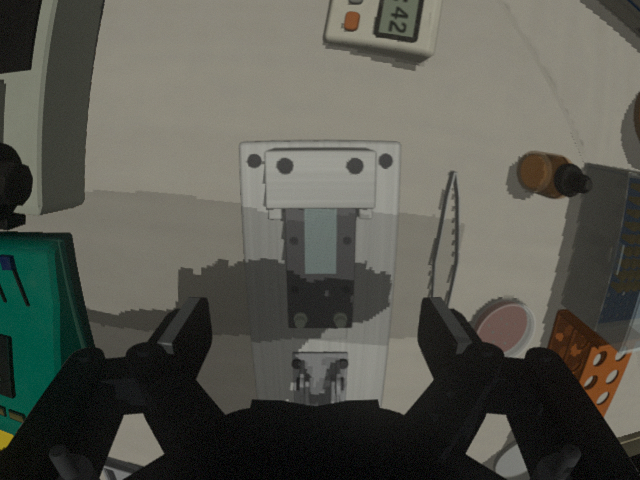

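```bash
python3 -m crank '{"dr":[[0,0,0],[0,0,0],[0,0,0],[0,0,0],[0,0,0],[0,0,0]],"travel":[[0,0.0005,0.02],[0,0.001,0.045],[0,0.001,0.065],[0,0.001,0.076],[0,0.001,0.08],[0,0.001,0.08]],"hand":[0.06,0.06,0.06,0.06,0.06,0.06]}'
python3 - <<'E'
from h import *
o=bot.get_obs(); c=wcam(o); save("w16",c["color"][120:480]); to(J(.045,0,.0125))
E
```

```text
clock: 15.75
eef_pos: [0.6289, 0.0301, 0.0193]
tool_rot: [0.666, 0.746, 0.001, 0.001]
ft_force: [0.7, 1.5, 0.9]
grip_width: 0.0599
tool travel mm [-0.9 -1.6  6.9]  eef [0.629  0.0302 0.0195] jig [ 0.0459 -0.0016  0.0195]
axes x,y,z in jig:
 [[ 1.0e+00 -1.0e-03 -2.0e-04]
 [-1.0e-03 -1.0e+00  1.9e-03]
 [-2.0e-04 -1.9e-03 -1.0e+00]] F [0.51 0.37 0.75] w 0.05965719924074162 t 15.8
```

View pics/w16.png

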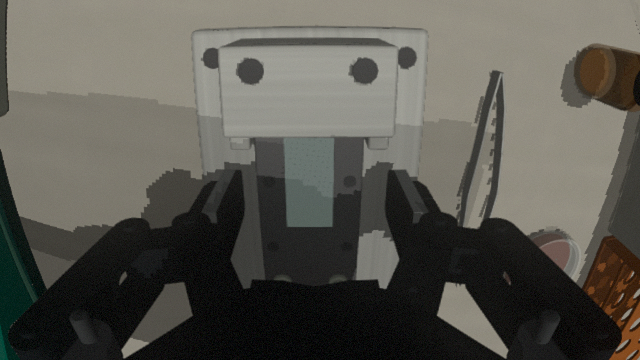

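```bash
python3 -m crank '{"dr":[[0,0,0],[0,0,0],[0,0,0],[0,0,0],[0,0,0],[0,0,0],[0,0,0]],"travel":[[-0.0005,-0.0008,0.003],[-0.001,-0.0016,0.006],[-0.001,-0.0016,0.006],[-0.001,-0.0016,0.006],[-0.001,-0.0016,0.006],[-0.001,-0.0016,0.006],[-0.001,-0.0016,0.006]],"hand":[0.06,0.06,0.052,0.046,0.042,0.036,0.034]}'
python3 - <<'E'
from h import *
o=bot.get_obs(); c=wcam(o); save("w17",c["color"][120:480]); to(J(.045,0,.0125))
E
```

```text
clock: 16.68
eef_pos: [0.6269, 0.0292, 0.0126]
tool_rot: [0.666, 0.746, 0.0, 0.0]
ft_force: [1.0, -0.3, 2.1]
grip_width: 0.0387
tool travel mm [-0.1  0.5  0.1]  eef [0.6269 0.0292 0.0126] jig [0.0451 0.0005 0.0126]
axes x,y,z in jig:
 [[ 1.e+00 -8.e-04 -1.e-04]
 [-8.e-04 -1.e+00  7.e-04]
 [-1.e-04 -7.e-04 -1.e+00]] F [0.34 0.43 1.92] w 0.03845832250163563 t 16.725
```

View pics/w17.png

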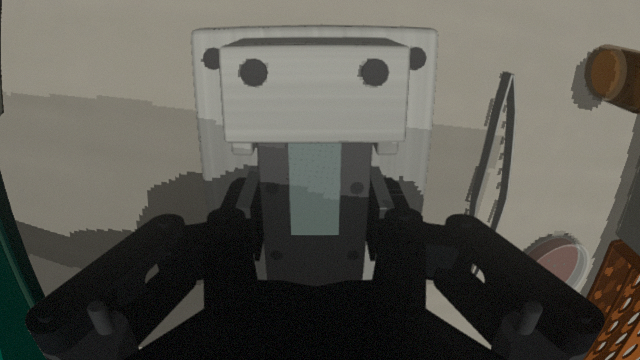

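```bash
python3 -m crank '{"dr":[[0,-0.015,0],[0,-0.03,0],[0,-0.045,0],[0,-0.045,0]],"travel":[[-0.0003,0,-0.0007],[-0.0006,0,-0.00135],[-0.0009,0,-0.002],[-0.0009,0,-0.002]],"hand":[0.034,0.034,0.034,0.034]}'
python3 -c "
from h import *
to(J(.045,0,.0125))"
```

```text
clock: 17.23
eef_pos: [0.6268, 0.0286, 0.0144]
tool_rot: [0.665, 0.746, -0.015, 0.017]
ft_force: [0.5, 0.6, 1.9]
grip_width: 0.0391
tool travel mm [0.5 0.7 1.9]  eef [0.6268 0.0286 0.0144] jig [0.0446 0.0007 0.0144]
axes x,y,z in jig:
 [[ 9.99e-01 -2.00e-04 -4.53e-02]
 [-2.00e-04 -1.00e+00  3.00e-04]
 [-4.53e-02 -3.00e-04 -9.99e-01]] F [0.51 0.63 1.91] w 0.039139666558010905 t 17.225
```

```bash
python3 -m crank '{"dr":[[0,-0.015,0],[0,-0.03,0],[0,-0.043,0],[0,-0.043,0]],"travel":[[-0.0004,0,-0.0007],[-0.0009,0,-0.0013],[-0.0013,0,-0.0019],[-0.0013,0,-0.0019]],"hand":[0.034,0.034,0.034,0.034]}'
python3 - <<'E'
from h import *
o=bot.get_obs(); c=wcam(o); save("w18",c["color"][120:480]);to(J(.045,0,.0125))
E
```

```text
clock: 17.73
eef_pos: [0.6267, 0.0273, 0.0163]
tool_rot: [0.665, 0.746, -0.029, 0.033]
ft_force: [0.0, 1.2, 1.3]
grip_width: 0.0389
tool travel mm [2.1 1.  3.6]  eef [0.6267 0.0273 0.0162] jig [0.0433 0.001  0.0162]
axes x,y,z in jig:
 [[ 9.961e-01 -4.000e-04 -8.780e-02]
 [-4.000e-04 -1.000e+00 -2.000e-04]
 [-8.780e-02  3.000e-04 -9.961e-01]] F [0.09 1.08 0.85] w 0.03892560996405204 t 17.775
```

View pics/w18.png

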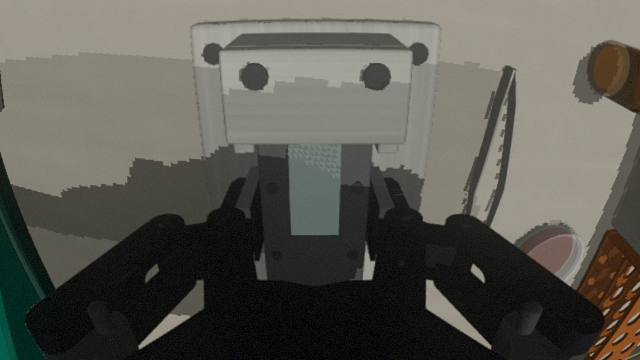

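```bash
python3 -m crank '{"dr":[[0,0,0],[0,0,0],[0,0,0],[0,0,0]],"travel":[[-0.002,0,0],[-0.005,0,0],[-0.008,0,0],[-0.008,0,0]],"hand":[0.034,0.034,0.034,0.034]}'
```

```text
clock: 18.27
eef_pos: [0.6275, 0.0184, 0.0166]
tool_rot: [0.665, 0.745, -0.03, 0.033]
ft_force: [-0.6, -0.2, -0.2]
grip_width: 0.0393
```

```bash
python3 -m crank '{"dr":[[0,0,0],[0,0,0],[0,0,0],[0,0,0]],"travel":[[-0.004,0,0],[-0.008,0,0],[-0.012,0,0],[-0.012,0,0]],"hand":[0.034,0.034,0.034,0.034]}'
python3 - <<'E'
from h import *
o=bot.get_obs(); c=wcam(o); save("w19",c["color"][120:480]);to(J(.045,0,.0125))
s=eyes.camera("scene"); save("s19",cv2.resize(s["color"][150:270,260:380],None,fx=5,fy=5,interpolation=cv2.INTER_CUBIC))
E
```

```text
clock: 18.77
eef_pos: [0.6292, 0.0068, 0.0181]
tool_rot: [0.665, 0.745, -0.029, 0.033]
ft_force: [-0.8, -0.2, -0.5]
grip_width: 0.0387
tool travel mm [22.5  0.8  3.6]  eef [0.6292 0.0071 0.0181] jig [0.0229 0.0009 0.0181]
axes x,y,z in jig:
 [[ 9.961e-01 -1.200e-03 -8.790e-02]
 [-1.200e-03 -1.000e+00  1.000e-04]
 [-8.790e-02  0.000e+00 -9.961e-01]] F [ 0.7   0.5  -1.61] w 0.03909342151431505 t 18.825
```

View pics/w19.png

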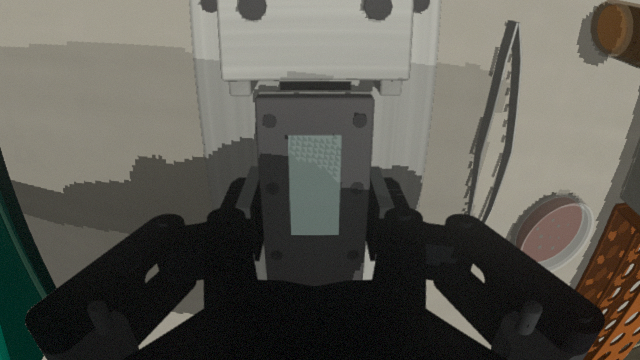

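```bash
python3 -m crank '{"dr":[[0,0,0],[0,0,0],[0,0,0],[0,0,0],[0,0,0],[0,0.03,0],[0,0.06,0],[0,0.088,0],[0,0.088,0],[0,0.088,0]],"travel":[[-0.0005,0,-0.006],[-0.0015,0,-0.016],[-0.003,0,-0.03],[-0.004,0,-0.045],[-0.005,0,-0.06],[-0.007,0,-0.08],[-0.01,0,-0.11],[-0.013,0,-0.15],[-0.017,0,-0.19],[-0.019,0,-0.22]],"hand":[0.034,0.034,0.034,0.034,0.034,0.034,0.034,0.034,0.034,0.034]}'
python3 - <<'E'
from h import *
o=bot.get_obs(); c=wcam(o); save("w20",c["color"]);to([.49,-.31,.24])
s=eyes.camera("scene"); save("s20",cv2.resize(s["color"][130:270,260:400],None,fx=4.2,fy=4.2,interpolation=cv2.INTER_CUBIC))
E
```

```text
clock: 20.12
eef_pos: [0.6295, 0.0074, 0.2421]
tool_rot: [0.666, 0.746, 0.001, 0.001]
ft_force: [0.6, -0.3, -1.4]
grip_width: 0.0388
tool travel mm [-299.6 -176.3    5.1]  eef [0.631  0.0077 0.2465] jig [ 0.0233 -0.0011  0.2465]
axes x,y,z in jig:
 [[ 1.     -0.001  -0.001 ]
 [-0.001  -1.      0.0098]
 [-0.001  -0.0098 -1.    ]] F [1.77 0.64 2.34] w 0.03934690710605779 t 20.175
```

View pics/w20.png

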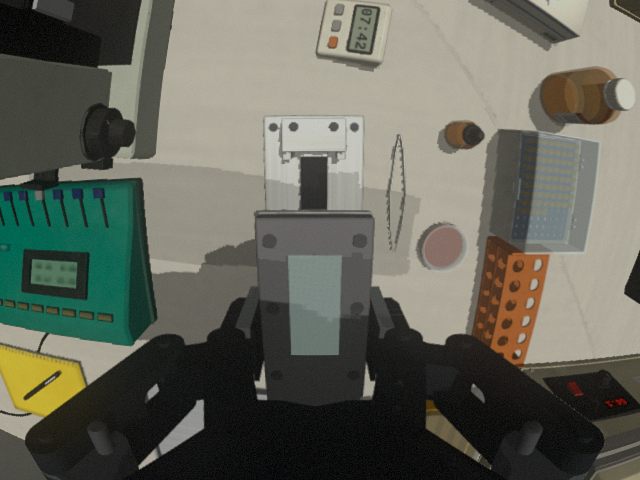

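View pics/s20.png

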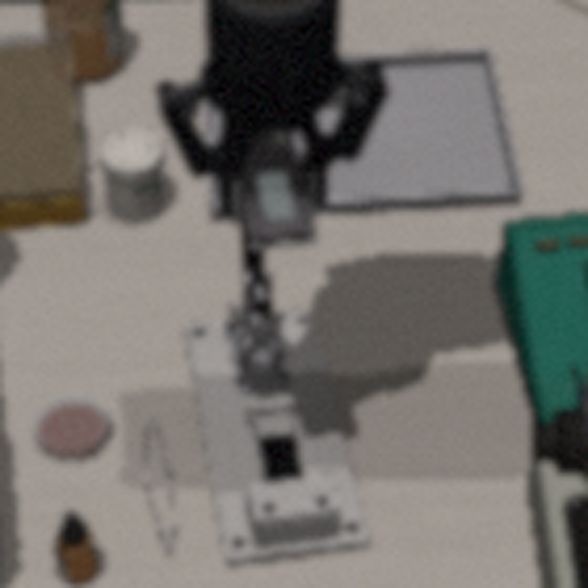

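```bash
python3 -m crank '{"dr":[[0,0,0],[0,0,0],[0,0,0],[0,0,0],[0,0,0],[0,0,0],[0,0,0],[0,0,0],[0,0,0],[0,0,0]],"travel":[[-0.02,-0.015,0],[-0.06,-0.04,0],[-0.1,-0.065,0],[-0.14,-0.09,0],[-0.18,-0.115,0],[-0.22,-0.14,0],[-0.26,-0.16,0],[-0.29,-0.172,0],[-0.3,-0.176,0.02],[-0.3,-0.176,0.04]],"hand":[0.034,0.034,0.034,0.034,0.034,0.034,0.034,0.034,0.034,0.034]}'
python3 - <<'E'
from h import *
o=bot.get_obs(); c=wcam(o); save("w21",c["color"]);to([.49,-.31,.1])
E
```

```text
clock: 21.48
eef_pos: [0.4874, -0.3114, 0.1975]
tool_rot: [0.666, 0.746, -0.0, -0.0]
ft_force: [0.0, 0.6, -1.4]
grip_width: 0.039
tool travel mm [-0.9  4.4 94.2]  eef [ 0.486  -0.3099  0.1943] jig [-0.2756  0.1793  0.1943]
axes x,y,z in jig:
 [[ 1.     -0.0022  0.0041]
 [-0.0022 -1.     -0.0052]
 [ 0.0041  0.0052 -1.    ]] F [-1.2   0.36 -3.15] w 0.03924692319831938 t 21.525
```

View pics/w21.png

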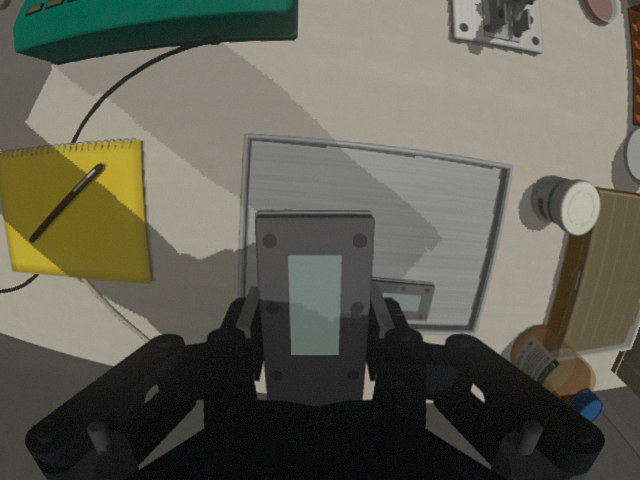

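```bash
python3 - <<'E'
from h import *
o=bot.get_obs(); c=wcam(o)
for n,p,z in [("UL out",(246,135),.017),("UR out",(511,166),.017),("BR out",(474,331),.017),("fin UR",(434,284),.015),("fin LR",(427,321),.015)]: print(n,wz(c,*p,z).round(4))
to([.49,-.314,.1])
E
```

```text
UL out [ 0.4191 -0.2469  0.017 ]
UR out [ 0.6639 -0.2407  0.017 ]
BR out [ 0.6674 -0.4149  0.017 ]
fin UR [ 0.6089 -0.3657  0.015 ]
fin LR [ 0.6112 -0.4068  0.015 ]
tool travel mm [-5.3  3.9 95.3]  eef [ 0.4861 -0.3095  0.1954] jig [-0.2752  0.1792  0.1954]
axes x,y,z in jig:
 [[ 1.     -0.0016  0.0043]
 [-0.0016 -1.     -0.0054]
 [ 0.0044  0.0054 -1.    ]] F [-0.67 -0.22 -1.56] w 0.03876406056422943 t 21.575
```

```bash
python3 - <<'E'
from h import *
to(J(.0272,.0008,.24))
E
```

```text
tool travel mm [302.9 177.7 -44.3]  eef [ 0.4861 -0.3095  0.1954] jig [-0.2752  0.1792  0.1954]
axes x,y,z in jig:
 [[ 1.     -0.0016  0.0043]
 [-0.0016 -1.     -0.0054]
 [ 0.0044  0.0054 -1.    ]] F [-0.67 -0.22 -1.56] w 0.03876406056422943 t 21.575
```

```bash
python3 -m crank '{"dr":[[0,0,0],[0,0,0],[0,0,0],[0,0,0],[0,0,0],[0,0,0],[0,0,0],[0,0,0],[0,0,0],[0,0,0]],"travel":[[0.01,0.005,-0.03],[0.04,0.03,-0.045],[0.08,0.055,-0.045],[0.12,0.08,-0.045],[0.16,0.105,-0.045],[0.2,0.13,-0.045],[0.24,0.155,-0.045],[0.28,0.17,-0.045],[0.302,0.178,-0.045],[0.302,0.178,-0.045]],"hand":[0.034,0.034,0.034,0.034,0.034,0.034,0.034,0.034,0.034,0.034]}'
python3 - <<'E'
from h import *
o=bot.get_obs(); c=wcam(o); to(J(.0272,.0008,.0156+.03))
E
```

```text
clock: 22.82
eef_pos: [0.6309, 0.0114, 0.2438]
tool_rot: [0.665, 0.747, -0.0, 0.0]
ft_force: [0.1, 0.2, 0.3]
grip_width: 0.039
tool travel mm [  1.7  -1.7 198.3]  eef [0.6306 0.01   0.2439] jig [ 0.0256 -0.001   0.2439]
axes x,y,z in jig:
 [[ 1.e+00  3.e-04 -8.e-04]
 [ 3.e-04 -1.e+00 -4.e-04]
 [-8.e-04  4.e-04 -1.e+00]] F [-0.36 -0.55 -0.63] w 0.03879639053587624 t 22.875
```

```bash
python3 -m crank '{"dr":[[0,0,0],[0,-0.02,0],[0,-0.045,0],[0,-0.067,0],[0,-0.067,0],[0,-0.067,0]],"travel":[[0,-0.001,0.05],[0.001,-0.0017,0.1],[0.0017,-0.0017,0.15],[0.0017,-0.0017,0.185],[0.0017,-0.0017,0.198],[0.0017,-0.0017,0.198]],"hand":[0.034,0.034,0.034,0.034,0.034,0.034]}'
python3 - <<'E'
from h import *
o=bot.get_obs(); c=wcam(o); save("w22",c["color"]); to(J(.0272,.0008,.0156))
E
```

```text
clock: 23.62
eef_pos: [0.6287, 0.0101, 0.0458]
tool_rot: [0.666, 0.745, -0.023, 0.025]
ft_force: [0.3, 0.1, -0.4]
grip_width: 0.0388
tool travel mm [ 3.2 -1.  31.4]  eef [0.6298 0.0104 0.0471] jig [ 0.0261 -0.0002  0.0471]
axes x,y,z in jig:
 [[ 0.9977 -0.0024 -0.0671]
 [-0.0022 -1.      0.0017]
 [-0.0671 -0.0016 -0.9977]] F [ 0.11  1.36 -0.11] w 0.03888236416810152 t 23.675
```

View pics/w22.png

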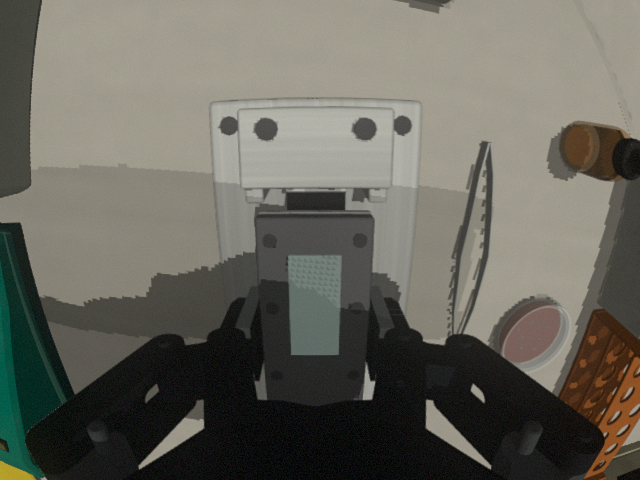

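```bash
python3 -m crank '{"dr":[[0,0,0],[0,0,0],[0,0,0],[0,0,0],[0,0,0]],"travel":[[0.001,-0.0005,0.01],[0.0015,-0.001,0.02],[0.002,-0.001,0.026],[0.002,-0.001,0.029],[0.002,-0.001,0.029]],"hand":[0.034,0.034,0.034,0.034,0.034]}'
python3 - <<'E'
from h import *
to(J(.0272,.0008,.0156))
E
```

```text
clock: 24.3
eef_pos: [0.6277, 0.0114, 0.0164]
tool_rot: [0.665, 0.746, -0.023, 0.025]
ft_force: [0.3, -1.1, -0.2]
grip_width: 0.039
tool travel mm [-0.1  1.   0.8]  eef [0.6277 0.0114 0.0164] jig [0.0273 0.0018 0.0164]
axes x,y,z in jig:
 [[ 9.978e-01 -6.000e-04 -6.690e-02]
 [-7.000e-04 -1.000e+00 -7.000e-04]
 [-6.690e-02  7.000e-04 -9.978e-01]] F [ 0.32 -1.12 -0.24] w 0.038959888920443234 t 24.3
```

Step down in 1 mm increments until contact.

```bash
python3 -m crank '{"dr":[[0,0,0],[0,0,0],[0,0,0]],"travel":[[0,0.0005,0.0007],[0,0.0005,0.001],[0,0.0005,0.001]],"hand":[0.034,0.034,0.034]}'
```

```text
clock: 24.68
eef_pos: [0.6286, 0.0113, 0.0159]
tool_rot: [0.665, 0.746, -0.022, 0.025]
ft_force: [-0.1, -0.3, -1.7]
grip_width: 0.0386
```

```bash
python3 -m crank '{"dr":[[0,0,0],[0,0,0],[0,0,0]],"travel":[[0,0,0.0007],[0,0,0.001],[0,0,0.001]],"hand":[0.034,0.034,0.034]}'
```

```text
clock: 25.05
eef_pos: [0.6286, 0.0113, 0.0155]
tool_rot: [0.665, 0.746, -0.022, 0.025]
ft_force: [-2.0, -0.0, 5.6]
grip_width: 0.0388
```

```bash
python3 -m crank '{"dr":[[0,0,0],[0,0,0],[0,0,0],[0,0,0],[0,0,0],[0,0,0]],"travel":[[0,0,-0.0005],[0,0,-0.001],[0,0,-0.003],[0,0,-0.007],[0,0,-0.0105],[0,0,-0.0105]],"hand":[0.042,0.05,0.055,0.055,0.055,0.055]}'
python3 - <<'E'
from h import *
o=bot.get_obs(); c=wcam(o); save("w23",c["color"]); to(J(.0272,.0008,.0262))
E
```

```text
clock: 25.8
eef_pos: [0.6289, 0.012, 0.0259]
tool_rot: [0.665, 0.746, -0.022, 0.025]
ft_force: [-0.3, 0.4, 0.0]
grip_width: 0.0553
tool travel mm [-0.7 -0.  -0.5]  eef [0.6287 0.012  0.0256] jig [0.0279 0.0008 0.0256]
axes x,y,z in jig:
 [[ 9.978e-01 -8.000e-04 -6.700e-02]
 [-7.000e-04 -1.000e+00  7.000e-04]
 [-6.700e-02 -7.000e-04 -9.978e-01]] F [ 0.52  0.12 -1.33] w 0.05499973634787574 t 25.85
```

View pics/w23.png

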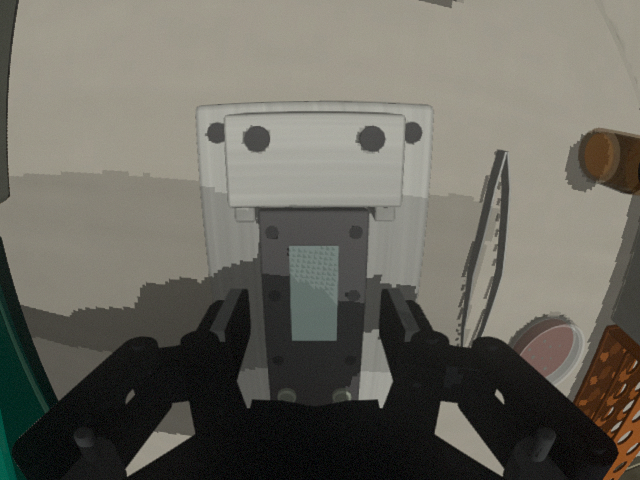

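```bash
python3 -m crank '{"dr":[[0,0,0],[0,0,0],[0,0,0],[0,0,0],[0,0,0]],"travel":[[0,0,0],[0,0,0],[0,0,0],[0,0,0],[0,0,0]],"hand":[0.048,0.042,0.036,0.034,0.034]}'
python3 - <<'E'
from h import *
o=bot.get_obs(); c=wcam(o); save("w24",c["color"][120:]); to(J(.0272,.0008,.0262))
E
```

```text
clock: 26.48
eef_pos: [0.6286, 0.012, 0.0254]
tool_rot: [0.665, 0.746, -0.022, 0.025]
ft_force: [-0.0, -0.4, 1.1]
grip_width: 0.0385
tool travel mm [-0.7  0.  -0.7]  eef [0.6286 0.012  0.0254] jig [0.0278 0.0008 0.0254]
axes x,y,z in jig:
 [[ 9.978e-01 -8.000e-04 -6.700e-02]
 [-8.000e-04 -1.000e+00  5.000e-04]
 [-6.700e-02 -5.000e-04 -9.978e-01]] F [0.03 0.32 2.11] w 0.038102886248892735 t 26.525
```

View pics/w24.png

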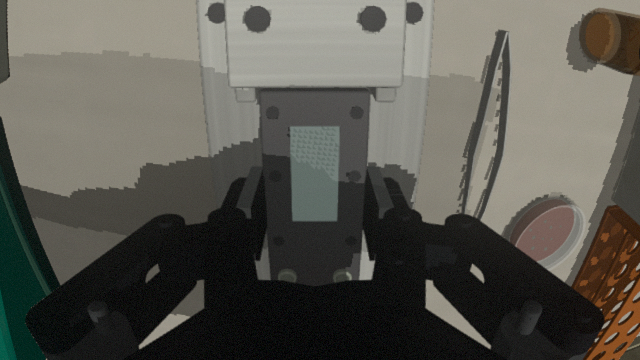

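```bash
python3 -m crank '{"dr":[[0,0,0],[0,0,0],[0,0,0],[0,0,0],[0,0,0]],"travel":[[-0.003,0,-0.0005],[-0.006,0,-0.001],[-0.007,0,-0.006],[-0.008,0,-0.016],[-0.008,0,-0.016]],"hand":[0.034,0.034,0.034,0.034,0.034]}'
python3 - <<'E'
from h import *
o=bot.get_obs(); c=wcam(o); save("w25",c["color"][120:]); to(J(.0272,.0008,.0262))
E
```

```text
clock: 27.15
eef_pos: [0.6303, 0.0051, 0.0433]
tool_rot: [0.665, 0.746, -0.021, 0.026]
ft_force: [0.3, 0.3, -0.8]
grip_width: 0.0382
tool travel mm [ 7.4 -0.5 16.1]  eef [0.6299 0.0051 0.0428] jig [0.0209 0.0003 0.0428]
axes x,y,z in jig:
 [[ 9.977e-01 -1.000e-03 -6.710e-02]
 [-8.000e-04 -1.000e+00  2.000e-03]
 [-6.710e-02 -1.900e-03 -9.977e-01]] F [-0.64 -0.53  0.13] w 0.03881828676429971 t 27.2
```

View pics/w25.png

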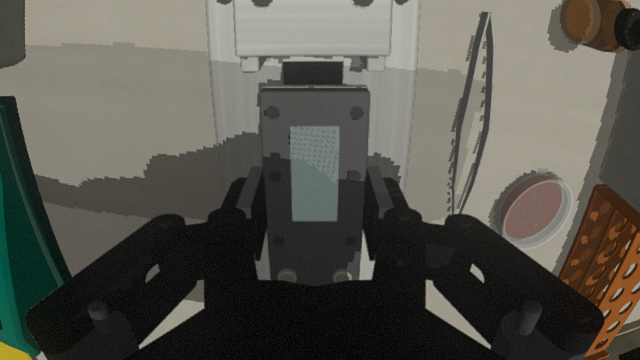

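```bash
python3 -m crank '{"dr":[[0,0,0],[0,0,0],[0,0.03,0],[0,0.067,0],[0,0.067,0],[0,0.067,0],[0,0.067,0]],"travel":[[-0.001,0,-0.02],[-0.003,0,-0.05],[-0.006,0,-0.09],[-0.009,0,-0.13],[-0.012,0,-0.17],[-0.014,0,-0.2],[-0.014,0,-0.2]],"hand":[0.034,0.034,0.034,0.034,0.034,0.034,0.034]}'
python3 -c "
from h import *
to([.487,-.31,.24])"
```

```text
clock: 28.08
eef_pos: [0.6308, 0.0046, 0.2454]
tool_rot: [0.666, 0.746, 0.002, 0.002]
ft_force: [0.7, -0.4, -1.6]
grip_width: 0.0382
tool travel mm [-296.1 -178.7    4.5]  eef [0.6308 0.0046 0.2454] jig [ 0.0202 -0.0005  0.2454]
axes x,y,z in jig:
 [[ 1.0e+00 -8.0e-04 -7.0e-04]
 [-8.0e-04 -1.0e+00  6.4e-03]
 [-7.0e-04 -6.4e-03 -1.0e+00]] F [ 0.72 -0.35 -1.56] w 0.03821000059862242 t 28.075
```

```bash
python3 -m crank '{"dr":[[0,0,0],[0,0,0],[0,0,0],[0,0,0],[0,0,0],[0,0,0],[0,0,0],[0,0,0],[0,0,0],[0,0,0]],"travel":[[-0.02,-0.015,0],[-0.06,-0.04,0],[-0.1,-0.065,0],[-0.14,-0.09,0],[-0.18,-0.115,0],[-0.22,-0.14,0],[-0.26,-0.16,0],[-0.285,-0.172,0.02],[-0.297,-0.178,0.05],[-0.297,-0.178,0.08]],"hand":[0.034,0.034,0.034,0.034,0.034,0.034,0.034,0.034,0.034,0.034]}'
python3 - <<'E'
from h import *
o=bot.get_obs(); c=wcam(o); save("w26",c["color"]); to([.487,-.31,.02]); print(c["W"][:3,3])
E
```

```text
clock: 29.32
eef_pos: [0.4846, -0.3115, 0.1594]
tool_rot: [0.666, 0.746, -0.0, -0.001]
ft_force: [-0.3, 0.5, -0.9]
grip_width: 0.0388
tool travel mm [ -2.1   5.5 134.7]  eef [ 0.4825 -0.3094  0.1548] jig [-0.2747  0.1828  0.1548]
axes x,y,z in jig:
 [[ 1.     -0.0022  0.0068]
 [-0.0021 -1.     -0.0083]
 [ 0.0068  0.0083 -0.9999]] F [-0.37  0.66 -4.06] w 0.03835150247835993 t 29.375
[ 0.47701239 -0.23981313  0.30157711]
```

View pics/w26.png

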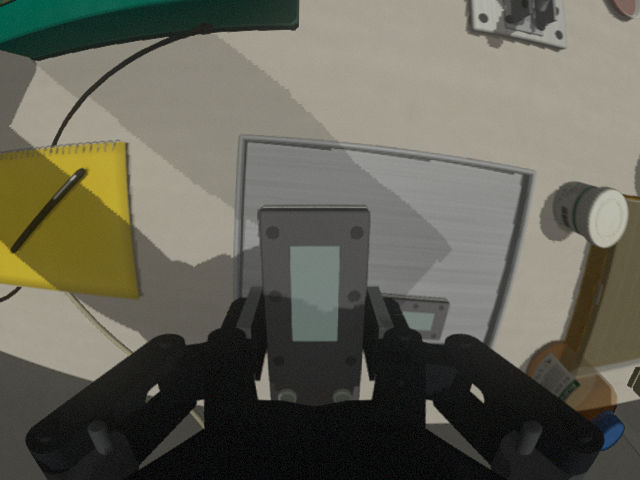

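```bash
python3 -m crank '{"dr":[[0,0,0],[0,0,0],[0,0,0],[0,0,0],[0,0,0],[0,0,0]],"travel":[[0,0.003,0.03],[0,0.005,0.07],[0,0.005,0.105],[0,0.005,0.125],[0,0.005,0.132],[0,0.005,0.132]],"hand":[0.034,0.034,0.034,0.034,0.034,0.034]}'
python3 - <<'E'
from h import *
o=bot.get_obs(); c=wcam(o); save("w27",c["color"]); to([.487,-.31,.003])
E
```

```text
clock: 30.12
eef_pos: [0.4909, -0.3098, 0.0299]
tool_rot: [0.666, 0.746, -0.0, -0.001]
ft_force: [-0.0, 0.1, -0.6]
grip_width: 0.0388
tool travel mm [ 0.8 -4.4 27.7]  eef [ 0.4914 -0.3103  0.0307] jig [-0.2766  0.174   0.0307]
axes x,y,z in jig:
 [[ 1.e+00 -6.e-04 -3.e-04]
 [-6.e-04 -1.e+00  4.e-04]
 [-3.e-04 -4.e-04 -1.e+00]] F [ 0.75 -0.52 -0.53] w 0.038570990127848426 t 30.175
```

View pics/w27.png

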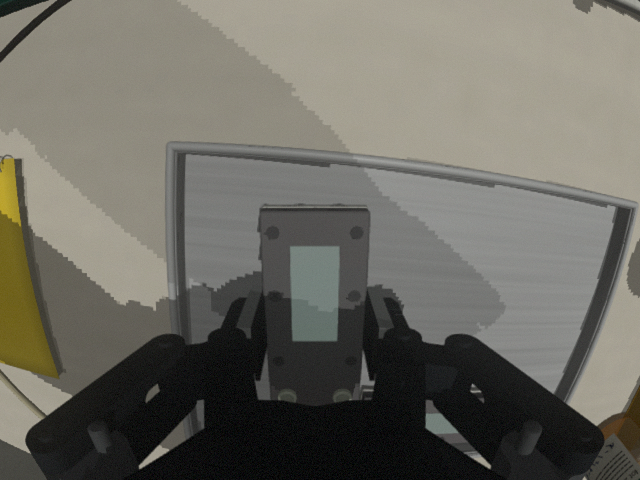

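```bash
python3 -m crank '{"dr":[[0,0,0],[0,0,0],[0,0,0],[0,0,0],[0,0,0]],"travel":[[0,0,0.008],[0,0,0.016],[0,0,0.021],[0,0,0.023],[0,0,0.023]],"hand":[0.034,0.034,0.034,0.034,0.034]}'
```

```text
clock: 30.8
eef_pos: [0.491, -0.3102, 0.007]
tool_rot: [0.666, 0.746, -0.0, -0.0]
ft_force: [0.7, 0.3, -0.4]
grip_width: 0.0383
```

```bash
python3 -m crank '{"dr":[[0,0,0],[0,0,0],[0,0,0],[0,0,0]],"travel":[[0,0,0.001],[0,0,0.002],[0,0,0.0025],[0,0,0.0025]],"hand":[0.034,0.034,0.034,0.034]}'
```

```text
clock: 31.3
eef_pos: [0.4911, -0.3102, 0.0047]
tool_rot: [0.666, 0.746, 0.0, -0.0]
ft_force: [1.0, -0.0, -1.1]
grip_width: 0.0386
```

```bash
python3 -m crank '{"dr":[[0,0,0],[0,0,0],[0,0,0]],"travel":[[0,0,0.0008],[0,0,0.0015],[0,0,0.0015]],"hand":[0.034,0.034,0.034]}'
```

```text
clock: 31.68
eef_pos: [0.4911, -0.3102, 0.0031]
tool_rot: [0.666, 0.746, -0.0, -0.0]
ft_force: [-0.1, 0.4, -1.0]
grip_width: 0.0384
```

```bash
python3 -m crank '{"dr":[[0,0,0],[0,0,0],[0,0,0]],"travel":[[0,0,0.0007],[0,0,0.0012],[0,0,0.0012]],"hand":[0.034,0.034,0.034]}'
```

```text
clock: 32.05
eef_pos: [0.4911, -0.3102, 0.002]
tool_rot: [0.666, 0.746, -0.0, -0.0]
ft_force: [0.2, -0.4, -0.1]
grip_width: 0.0385
```

```bash
python3 -m crank '{"dr":[[0,0,0],[0,0,0],[0,0,0]],"travel":[[0,0,0.0006],[0,0,0.001],[0,0,0.001]],"hand":[0.034,0.034,0.034]}'
```

```text
clock: 32.42
eef_pos: [0.4912, -0.3102, 0.0019]
tool_rot: [0.666, 0.746, 0.0, 0.0]
ft_force: [-1.5, 0.5, 5.9]
grip_width: 0.0383
```

```bash
python3 -m crank '{"dr":[[0,0,0],[0,0,0],[0,0,0]],"travel":[[0,0,0.0006],[0,0,0.001],[0,0,0.001]],"hand":[0.034,0.034,0.034]}'
```

```text
clock: 32.8
eef_pos: [0.4912, -0.3102, 0.0019]
tool_rot: [0.666, 0.746, 0.0, 0.0]
ft_force: [-3.3, 3.0, 10.9]
grip_width: 0.0385
```

```bash
python3 -m crank '{"dr":[[0,0,0],[0,0,0],[0,0,0],[0,0,0],[0,0,0],[0,0,0]],"travel":[[0,0,-0.0015],[0,0,-0.0015],[0,0,-0.0015],[0,0,-0.0015],[0,0,-0.002],[0,0,-0.002]],"hand":[0.034,0.038,0.04,0.042,0.048,0.052]}'
python3 - <<'E'
from h import *
o=bot.get_obs(); c=wcam(o); save("w28",c["color"][120:]); to([.487,-.31,.003])
E
```

```text
clock: 33.55
eef_pos: [0.491, -0.3101, 0.0018]
tool_rot: [0.666, 0.746, -0.0, -0.0]
ft_force: [-0.2, -0.4, -0.2]
grip_width: 0.0516
tool travel mm [ 0.6 -4.  -1.2]  eef [ 0.491  -0.3102  0.0018] jig [-0.2764  0.1744  0.0018]
axes x,y,z in jig:
 [[ 1.e+00 -8.e-04  2.e-04]
 [-8.e-04 -1.e+00 -3.e-04]
 [ 2.e-04  3.e-04 -1.e+00]] F [-0.49 -0.35 -0.33] w 0.05182155412913172 t 33.6
```

View pics/w28.png

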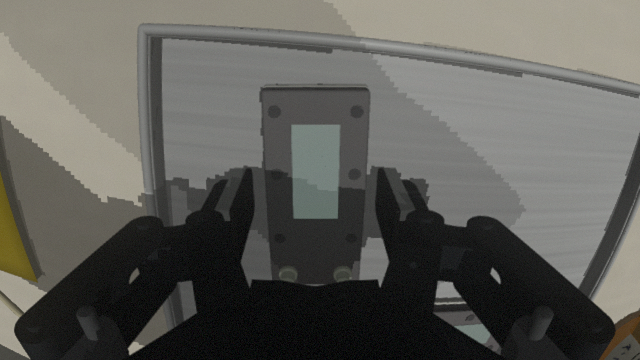

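Released cleanly; the cell lies flat between the open pads. Withdraw straight up and check.

```bash
python3 -m crank '{"dr":[[0,0,0],[0,0,0],[0,0,0],[0,0,0],[0,0,0],[0,0,0],[0,0,0]],"travel":[[0,0,-0.01],[0,0,-0.03],[0,0,-0.07],[0,0,-0.12],[0,0,-0.17],[0,0,-0.2],[0,0,-0.2]],"hand":[0.055,0.055,0.055,0.055,0.055,0.055,0.055]}'
python3 - <<'E'
from h import *
o=bot.get_obs(); c=wcam(o); save("w29",c["color"]); to([.487,-.31,.003])
s=eyes.camera("scene"); save("s29",cv2.resize(s["color"][120:280,260:420],None,fx=3.7,fy=3.7,interpolation=cv2.INTER_CUBIC))
E
```

```text
clock: 34.48
eef_pos: [0.4929, -0.3113, 0.2062]
tool_rot: [0.666, 0.746, 0.001, 0.004]
ft_force: [-0.4, -0.1, -0.2]
grip_width: 0.055
tool travel mm [  1.6  -5.3 200.8]  eef [ 0.4918 -0.3106  0.2038] jig [-0.277   0.1737  0.2038]
axes x,y,z in jig:
 [[ 1.0e+00 -8.0e-04 -2.3e-03]
 [-8.0e-04 -1.0e+00  2.8e-03]
 [-2.3e-03 -2.8e-03 -1.0e+00]] F [-0.06 -0.03 -1.06] w 0.05465112853477858 t 34.525
```

View pics/w29.png

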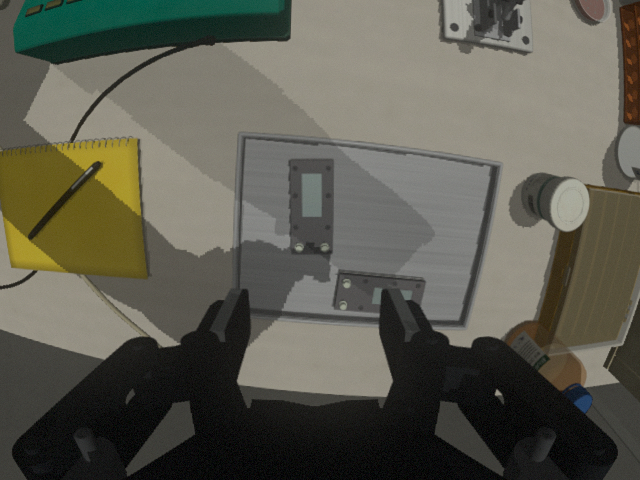

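View pics/s29.png

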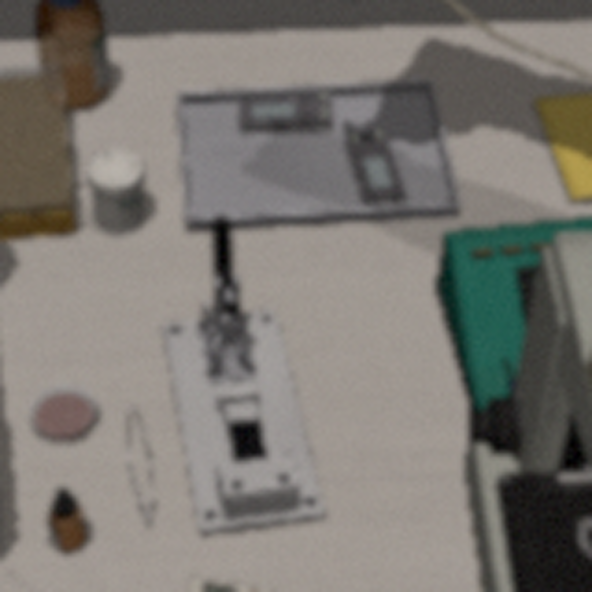

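```bash
python3 - <<'E'
from h import *
o=bot.get_obs(); c=wcam(o)
for n,p,z in [("cell c",(312,206),.015),("fin c",(380,293),.015),("UL",(240,133),.017),("UR",(501,163),.017),("BR",(466,327),.017)]: print(n,wz(c,*p,z).round(4))
job.job_done()
E
```

```text
cell c [ 0.4886 -0.306   0.015 ]
fin c [ 0.5648 -0.3846  0.015 ]
UL [ 0.4181 -0.2468  0.017 ]
UR [ 0.663  -0.2406  0.017 ]
BR [ 0.6677 -0.4161  0.017 ]
the job is handed in; nothing more can be done
```

I opened the clamp, took the flow cell out of the nest and laid it window up in the tray. I handed the job in at about 34.6 s of the 54 s allowed; no verdict is reported.

**What I did**
- **Clamp:** I lifted the handle to about 42°. After the regrip it slipped out of the fingers, so I pushed it on to the open stop with closed fingers. The force rose to 14 N at the stop, and the clamp still looked open in the last picture.
- **Drawing out:** I tipped the cell 0.088 rad, drew it 20 mm towards -x and lifted it clear. Wrist forces stayed below about 3 N.
- **Regrip:** The fingertips reached about 12 mm below the cell, too low to set it down gently. I brought it back and rested it tilted on the stop and pedestal, clear of the lip. There I gripped it higher and carried it to the tray.
- **Laying down:** I lowered it until something touched at about 6 to 11 N, released it slowly and withdrew.

**Last checks**
- **Position:** The cell's centre is at about world (0.489, -0.306), roughly (-0.055, +0.03) m in the tray frame and inside the limits. It looks flat, window up, with a clear gap to the finished cell. I did not measure its level or height.
- **Finished cell:** From the final wrist view I got (0.565, -0.385). Corners from the opening top view gave about (0.574, -0.393). That is a 12 mm difference between two rough readings. I never touched it, and the tray's own corners also read about 6 to 13 mm lower in x in the wrist view, so I take it as measurement error. It is close to the 15 mm limit, so I can't fully rule out a shift.
- **Bystanders:** The dropper, dish, tweezers and pot look where they were. The last scene crop shows only the edge of the timer.

**What did not agree**
- The jig's estimated position was off by about 2 mm from the first wrist fit, and I corrected it before gripping the cell.
- Height triangulation of the handle and plate bolts was noisy, so I checked those heights by matching projections instead.

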